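Load the spit roaster, wind it up and close its drip tray

ROBOT

A 6-joint arm with a two-finger parallel gripper is mounted at the origin on the work surface. World frame = base frame: x ahead of the robot, y to its left, z up, the work surface at z = 0. Lengths are in m, angles in rad, forces in N, time in s.
With the tool pointing down it reaches from about 0.425 to 1.125 m from the base axis. Payload 14.9 kg.
Tool frame: the origin (TCP) lies at the very end of the fingers, on their centre line; the grasp point (between the pads) lies 19 mm behind it (r.tcp_to_grasp is the distance from the TCP to the grasp point, in m); z points along the fingers, y is the direction in which the jaws open and shut (so a half turn about z gives the same grasp; the last joint's range is limited). The gripper opens to 91 mm and grips with 3 to 60 N. Pads are 32 mm wide; open, the fingers measure 118 mm over their backs; the gripper's body (76 mm by 178 mm) begins 60 mm behind the grasp point.
Start: joints at [1.186, 0.379, 1.734, -0, 1.028, -0.033], TCP at [0.241, 0.657, 0.214] pointing down, gripper open.
Joint ranges: [-2.77, 2.77], [-0.74, 2.19], [0, 2.66], [-1.06, 4.2], [0.31, 2.87], [-3.08, 3.08]. Speed limits (rad/s): [1.89, 1.89, 2.39, 3.14, 3.14, 3.14].

INTERFACE

Orientations are given as a unit quaternion [w, x, y, z].
In Python, from bench import r gives the robot as it stands.
- The arm moves only by the tool apply_moves, never from a script. Its argument "plan" is a list of rows, each an object with "linear": the shift along the tool's x, y, z in mm, a list of three; "dr": the turn, a rotation vector about the tool's x, y, z in rad, a list of three. A call has 1 to 10 rows; each row shifts and turns the commanded pose from where the row before left it, along the tool's axes as they then stand; what a row does not reach is not made up. A row lasts 1/12 s, in which the tool goes at most 41.7 mm and 7.16 degrees, less where a joint would pass 70% of its speed; a pose out of reach is approached as far as the arm can. A call with a gripper value outside its range is refused whole. "fingers" is the opening, from 0 (shut) to 1 (fully open), set as the call begins (left out, the last holds). The fingers move at their own pace and stop on an object; the grip force is fixed at half the most. Time passes only in rows, so rows that do not move let the fingers close. It gives the time, the measured TCP pose, the force and the opening at its end, in the units of the state.
- r.read_state(): the state, without advancing time (a new reading comes with each control period).
- r.grab_frame(name): name is "scene" or "top" or "wrist"; returns a dict with "image" (384x512x3 uint8, blue, green, red), "fx", "fy", "cx", "cy" (pixels), "R" (3x3) and "t" (3): a world point X has camera coordinates R X + t. Camera axes: x right, y down, z forward; pixel columns grow to the right and rows downward; lengths in m; the calibration is good to about 2 mm. A picture is of the moment at which its call begins. There is no depth.
- r.close_job(): hands the job in, once; it reports no verdict.
Trained networks look in a picture, given as the dict that the camera call returned (one of the last four; its "shot" number tells which), for a name from the list of things; names that differ only in an ending like _2 or _b are one class to them, and where a whole thing is asked for, a point or a joint stands for the part that bears it (a point fixed in the world has none). Each returns a list of dicts, best first, with "score" (0 to 1); they miss things now and then, are a little off and sometimes report something else, mostly with a low value. They report only what shows in the picture. A call takes as long as a camera call. They do not tell look-alikes from the thing itself.
- r.outline_of(picture, name): "mask" (384x512 bool, what is visible of it) and "at" ([column, row] in pixels, amid what is visible of it).
The state is a dict: "t": time; "q": joint angles; "dq": joint speeds; "joint_efforts": joint torques, N m; "position": TCP position; "eef_rot": TCP orientation; "force": force on the tool from outside, world axes, zero at the start; "wrist_torque": the same for the moment, N m; "opening": opening from 0.0 (shut) to 1.0 (fully open).
Only numpy, scipy, OpenCV 4.12 (cv2) and the standard library are available. Lean on these libraries where they do the work, as an engineer would, in place of code of your own. Each camera call takes 0.05 s, during which the arm holds its last target. There are 200 camera calls.

TASK

Get the countertop roaster ready: press every empty spit lying on the table down into its own pair of spring clips on the lowered carrier until it snaps home, then fit the loose crank handle on the square screw head and wind the carrier up until its pointer is level with the marker on the column. With the carrier up, push the drip tray in under it until it clicks fully home; the crank handle must end up standing on its rubber mat again. Turn the screw only with the crank, and leave the bowl, jar and cup where they are.

Things in the scene. Friction and masses are not known exactly. Their poses are not given: they have to be found in the camera images.
- spit1_mid (a point): Centre of an empty spit (None if absent; 2 or 3 of the 4 are there): steel rod 12 mm thick, 192 mm long along its own y axis, with a wooden block on each end (20 mm square, 72 to 96 mm from the centre), 150 g. On the table it rests on the blocks, its axis 10 mm up. All spits and both ends are alike; any spit may go in any clip station.
- spit2_mid (a point): Centre of an empty spit (None if absent; 2 or 3 of the 4 are there): steel rod 12 mm thick, 192 mm long along its own y axis, with a wooden block on each end (20 mm square, 72 to 96 mm from the centre), 150 g. On the table it rests on the blocks, its axis 10 mm up. All spits and both ends are alike; any spit may go in any clip station.
- spit3_mid (a point): Centre of an empty spit (None if absent; 2 or 3 of the 4 are there): steel rod 12 mm thick, 192 mm long along its own y axis, with a wooden block on each end (20 mm square, 72 to 96 mm from the centre), 150 g. On the table it rests on the blocks, its axis 10 mm up. All spits and both ends are alike; any spit may go in any clip station.
- spit4_mid (a point): Centre of an empty spit (None if absent; 2 or 3 of the 4 are there): steel rod 12 mm thick, 192 mm long along its own y axis, with a wooden block on each end (20 mm square, 72 to 96 mm from the centre), 150 g. On the table it rests on the blocks, its axis 10 mm up. All spits and both ends are alike; any spit may go in any clip station.
- seat1 (a point): Clip station 1 of 3 of the carrier (rises with it): where the centre of a seated spit lies, along this frame's y axis, at this height. z up; stations are 60 mm apart along x. At y = -50 and +50 mm is a fork clip 14 mm long in y: a fixed prong on the -x side (inner face 7 mm off) and a sprung hinged jaw on the +x side, both flared outwards up to 26 mm above the seat.
- seat2 (a point): Clip station 2 of 3 of the carrier (rises with it): where the centre of a seated spit lies, along this frame's y axis, at this height. z up; stations are 60 mm apart along x. Clips as for seat1. A spit pushed straight down forces the two jaws aside (5 to 12 N in all), passes their noses 7 mm above the seat and bottoms in the forks; the jaws spring back over it.
- seat3 (a point): Clip station 3 of 3 of the carrier (rises with it): where the centre of a seated spit lies, along this frame's y axis, at this height. z up; stations are 60 mm apart along x. Clips as for seat1. Seated: within 4 mm of this height, parallel to y, within 12 mm lengthwise. Between the two clips fingers have free room down to 12 mm above the table while the tray is out.
- screw: Screw head on top of the 60 mm square grey column: an upright 14 mm square steel shaft, 22 mm tall, with a round nose up to 28 mm. Origin on its axis at the column's top; z up; x, y square to its flats, turning with it. Clockwise from above raises the carrier, 12 mm a turn; it stays where left and needs about 0.15 N m. Fingers must not press on it.
- crank_hub (a point): Loose crank handle, 350 g: centre of its round grip boss, 24 mm thick, 28 mm tall, on the hub axis. z up, x along the arm to the knob. Below: 20 mm wide arm (top 14 mm below this point), then a 35 mm square hub, underside 48 mm below this point, with a socket 16.6 mm square, 26 mm deep, square to x, y. Stands on its hub. Fully fitted, this point is 50 mm above the origin of screw.
- crank_knob (a point): Middle of the crank's upright black knob, 22 mm thick and 52 mm tall, 55 mm from the hub axis along the crank's x and 15 mm higher than crank_hub. It spins freely on its own axis, so a hand that holds it need not turn as it goes round. A counterweight (13 mm radius) sits 36 mm out on the crank's other side, lower than the boss.
- pointer (a point): Tip of the carrier's pointer, a 4 mm thick dark tongue on the +x side of the column beside the scale; this point is at mid thickness and rises with the carrier.
- mark (a point): Marker fixed beside the scale, a 4 mm thick dark tongue next to the pointer; point at mid thickness. The carrier is at its set height when pointer and marker are level, within 4 mm.
- tray (a joint): Drip tray's travel on its runners in m: 0 fully out (starts at 0 to 0.02), 0.140 fully home under the carrier. It slides with about 2 N; from about 0.12 it passes a sprung detent (5 to 9 N); above 0.135 it is clicked in. While the carrier is down it strikes the carrier's beam and cannot go in.
- tray_handle (a point): Middle of the tray's upright black push plate at its outer end: 54 mm wide (x), 8 mm thick (y); top 20 mm above this point, foot 30 mm below; it stands 70 mm off the tray. The tray (150 x 130 mm, top 58 mm above the table) goes home along this frame's +y.
- mat: Rubber mat for the crank handle, 100 x 100 x 4 mm, fixed on the table; origin at the centre of its underside. The crank's place: standing on it upright, hub within 40 mm of its centre.
- bowl: Steel bowl, rim radius 85 mm, 60 mm tall, bystander; origin under its centre.
- sauce: Sauce jar, radius 30 mm, 120 mm tall, bystander; origin under its centre.
- mug: White cup, radius 30 mm, 70 mm tall, bystander; origin under its centre.
Not all that is in view belongs to the job. What is shaped like the part that bears spit4_mid but orange or yellow is not meant.

How it is judged:
By the outcome, as a careful person would: the job done as asked, in the order asked, and still so for the second after the job is handed in, with the robot touching nothing.
Of spit1, spit2, spit3, spit4 only 2 to 3 are there at a start; the rules pass over those that are not, and their reading is None.
At some moment in a run one of spit1, spit2, spit3, spit4 may be knocked a few centimetres aside while the robot is not near it.
It also fails if it takes over 210 s, if anything falls off the work surface, if the arm or the gripper's body presses on something with over 40 N, if the wrist force passes 120 N, or if a joint passes its speed limit or range.

## Working session

There is one attempt and no reset: what is moved stays moved. The work goes in short steps, Python scripts to look and compute and a tool call to move; the robot and the scene stay as the last step left them, time stands still between calls to the robot, and variables do not carry over. Pictures are saved under pics/ and viewed, about 12 in all and at most 16, crops included, and the job is handed in when it is done.

Besides the shell and the picture viewer there is one more tool, called after "Emit:" as a command line: name --argument value ..., lists and objects as JSON in quotes. apply_moves: Moves the arm, as the interface text tells. Its arguments: {"type":"object","properties":{"plan":{"type":"array"},"fingers":{"type":"number"}},"required":["plan"]}

```bash
mkdir -p pics; ls
python3 - <<'E'
from bench import r
import cv2,numpy as np
s=r.read_state(); print({k:np.round(v,3).tolist() for k,v in s.items()})
ims=[]
for n in ["scene","top","wrist"]:
    f=r.grab_frame(n); cv2.imwrite(f"pics/{n}0.png",f["image"]); 
    print(n,round(f["fx"],1),f["cx"],f["cy"],np.round(-f["R"].T@f["t"],3),np.round(f["R"],3).tolist())
    if n=="wrist":continue
    for k in ["spit1_mid","seat1","screw","crank_hub","crank_knob","pointer","mark","tray","tray_handle","mat","bowl","sauce","mug"]:
        try:o=r.outline_of(f,k)
        except Exception as e: print(k,e);continue
        print(k,[(round(d["score"],2),np.round(d["at"]).tolist(),int(d["mask"].sum())) for d in o])
E
```

```text
pics
{'t': 0.0, 'q': [1.186, 0.379, 1.735, 0.0, 1.029, -0.033], 'dq': [0.0, 0.001, 0.001, 0.002, 0.001, -0.001], 'joint_efforts': [0.002, -76.372, -43.437, 0.065, 0.042, -0.0], 'position': [0.241, 0.657, 0.213], 'eef_rot': [-0.0, 0.175, 0.985, -0.001], 'force': [0.311, 0.702, -0.203], 'wrist_torque': [0.037, 0.017, 0.026], 'opening': 0.998}
scene 405.1 257.2764006804558 188.74163285148393 [1.382 0.153 1.105] [[-0.298, 0.955, -0.008], [0.723, 0.22, -0.655], [-0.623, -0.201, -0.756]]
spit1_mid []
seat1 [(0.86, [334.0, 211.0], 873), (0.56, [198.0, 192.0], 235), (0.45, [376.0, 195.0], 294)]
screw [(0.51, [385.0, 205.0], 21)]
crank_hub [(0.63, [385.0, 190.0], 371), (0.22, [333.0, 213.0], 1052)]
crank_knob [(0.72, [381.0, 187.0], 430), (0.58, [279.0, 201.0], 1796), (0.23, [307.0, 262.0], 689)]
pointer [(0.71, [334.0, 213.0], 845)]
mark []
tray [(0.89, [281.0, 200.0], 1856), (0.61, [332.0, 213.0], 1013), (0.35, [383.0, 189.0], 395)]
tray_handle [(0.74, [278.0, 197.0], 1885), (0.58, [334.0, 212.0], 1055)]
mat [(0.74, [376.0, 196.0], 212), (0.3, [279.0, 199.0], 1926)]
bowl [(0.92, [235.0, 240
[... 158 characters left out ...]
 0.311 -0.141  1.361] [[0.026, -1.0, 0.007], [-0.983, -0.027, -0.184], [0.184, -0.003, -0.983]]
spit1_mid []
seat1 [(0.93, [163.0, 194.0], 1608)]
screw []
crank_hub [(0.86, [108.0, 248.0], 412), (0.54, [163.0, 193.0], 1638), (0.35, [320.0, 172.0], 293)]
crank_knob [(0.96, [106.0, 248.0], 381)]
pointer [(0.72, [163.0, 190.0], 1632)]
mark []
tray [(0.9, [226.0, 189.0], 2680)]
tray_handle [(0.55, [222.0, 190.0], 2624)]
mat []
bowl [(0.91, [255.0, 129.0], 2459)]
sauce [(0.73, [178.0, 118.0], 531), (0.22, [102.0, 192.0], 49)]
mug [(0.75, [211.0, 244.0], 362)]
wrist 285.5 255.0312337031178 196.44243671934757 [0.171 0.684 0.385] [[0.345, 0.939, 0.0], [0.904, -0.332, 0.267], [0.251, -0.092, -0.964]]
```

Run:
```python
import cv2
for n in ["scene","top"]:
    i=cv2.imread(f"pics/{n}0.png"); cv2.imwrite(f"pics/{n}0b.png",cv2.resize(i,(800,600),interpolation=cv2.INTER_CUBIC))
```

```text
(no output)
```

View pics/scene0b.png

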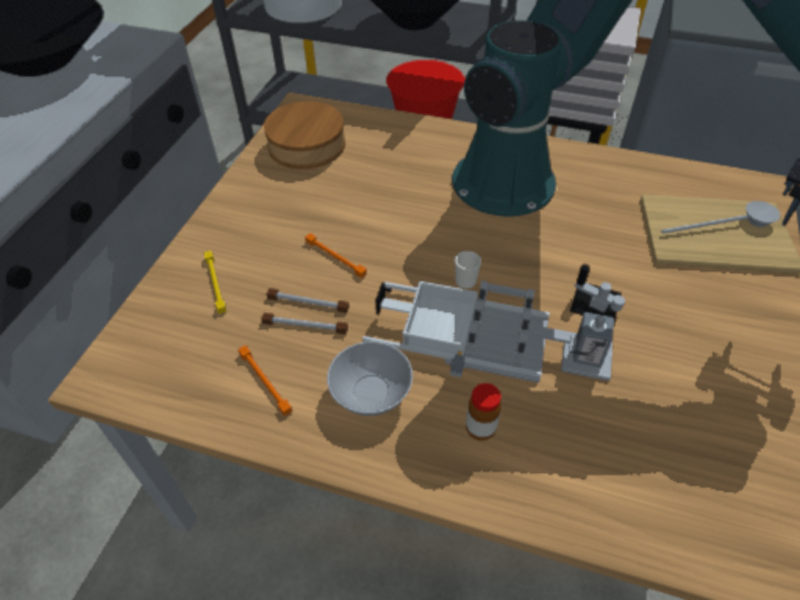

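View pics/top0b.png

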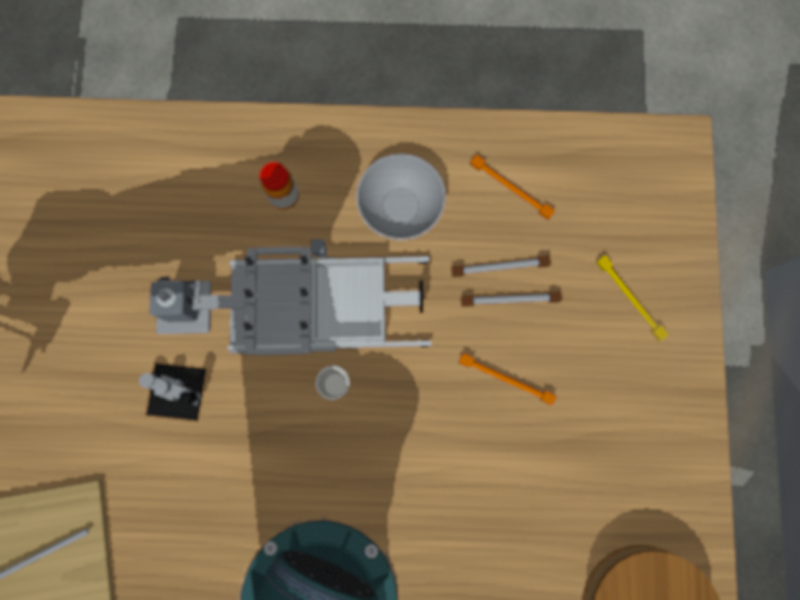

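Both views show two wood-ended steel spits, at top pixels (800-wide) (457,269)-(544,260) and (467,298)-(555,296). The orange and yellow bars are look-alikes. The crank stands on its black mat at (175,388), the screw column is at (170,302), and the tray handle is at (421,296).

```bash
cat > h.py <<'E'
from bench import r
import cv2,numpy as np
from scipy.spatial.transform import Rotation as Ro
def back(f,px,z):
    d=f["R"].T@np.array([(px[0]-f["cx"])/f["fx"],(px[1]-f["cy"])/f["fy"],1]); c=-f["R"].T@f["t"]
    return c+d*(z-c[2])/d[2]
def proj(f,X):
    p=f["R"]@np.asarray(X,float)+f["t"]; return np.array([f["cx"]+f["fx"]*p[0]/p[2],f["cy"]+f["fy"]*p[1]/p[2]])
def tri(fs,pxs):  # least-squares intersection of rays
    A=np.zeros((3,3));b=np.zeros(3)
    for f,p in zip(fs,pxs):
        c=-f["R"].T@f["t"]; d=f["R"].T@np.array([(p[0]-f["cx"])/f["fx"],(p[1]-f["cy"])/f["fy"],1]); d/=np.linalg.norm(d)
        P=np.eye(3)-np.outer(d,d);A+=P;b+=P@c
    return np.linalg.solve(A,b)
def pose():
    s=r.read_state(); w,x,y,z=s["eef_rot"]; R=Ro.from_quat([x,y,z,w]).as_matrix()
    return np.array(s["position"]),R,np.degrees(np.arctan2(R[1,0],R[0,0])),s
def go(p,yaw):
    """shift (mm, tool axes now) and turn dr for a straight-down target"""
    P,R,y,s=pose(); c,sn=np.cos(np.radians(yaw)),np.sin(np.radians(yaw))
    T=np.array([[c,sn,0],[sn,-c,0],[0,0,-1]]).T
    T=np.array([[c,sn,0],[sn,-c,0],[0,0,-1]])
    dr=Ro.from_matrix(R.T@T).as_rotvec(); d=R.T@(np.asarray(p)-P)*1000
    d2=T.T@(np.asarray(p)-P)*1000
    print("shift before turn",np.round(d,1),"dr",np.round(dr,3),"shift after turn",np.round(d2,1),"| now",np.round(P,4),round(y,1),"F",np.round(s["force"],1),"op",round(s["opening"],3),"t",round(s["t"],1))
def snap(n,name,box=None,sc=None):
    f=r.grab_frame(n); i=f["image"]
    if box: i=i[box[1]:box[3],box[0]:box[2]]
    sc=sc or min(800/i.shape[1],600/i.shape[0]); cv2.imwrite(f"pics/{name}.png",cv2.resize(i,None,fx=sc,fy=sc,interpolation=cv2.INTER_CUBIC)); return f
E
python3 - <<'E'
from h import *
f=r.grab_frame("top")
k=1/1.5625
for n,p,z in [("A1",(457,269),.01),("A2",(544,260),.01),("B1",(467,298),.01),("B2",(555,296),.01),("screw",(165,299),.2),("mat1",(154,365),.004),("mat2",(205,367),.004),("mat3",(198,420),.004),("mat4",(148,414),.004),("handle",(422,296),.06),("mug",(333,382),.07),("bowl",(401,195),.06)]:
    print(n,np.round(back(f,(p[0]*k,p[1]*k),z),3))
E
```

```text
A1 [ 0.612 -0.239  0.01 ]
A2 [ 0.635 -0.407  0.01 ]
B1 [ 0.556 -0.259  0.01 ]
B2 [ 0.565 -0.427  0.01 ]
screw [0.506 0.253 0.2  ]
mat1 [0.413 0.329 0.004]
mat2 [0.412 0.233 0.004]
mat3 [0.313 0.238 0.004]
mat4 [0.322 0.332 0.004]
handle [ 0.548 -0.171  0.06 ]
mug [ 0.386 -0.016  0.07 ]
bowl [ 0.742 -0.127  0.06 ]
```

Emit:
apply_moves --plan '[{"linear": [0,0,-21],"dr": [0,0,0.122]},{"linear": [0,0,-21],"dr": [0,0,0.122]},{"linear": [0,0,-21],"dr": [0,0,0.122]},{"linear": [0,0,-21],"dr": [0,0,0.122]},{"linear": [0,0,-21],"dr": [0,0,0.122]},{"linear": [0,0,-21],"dr": [0,0,0.122]},{"linear": [0,0,-21],"dr": [0,0,0.122]},{"linear": [0,0,-21],"dr": [0,0,0.122]},{"linear": [0,0,-21],"dr": [0,0,0.122]},{"linear": [0,0,-21],"dr": [0,0,0.122]}]'

```text
t: 2.33
position: [0.2412, 0.657, 0.425]
eef_rot: [-0.0, 0.71, 0.705, 0.0]
force: [0.2, -0.6, -0.6]
opening: 0.997
```

Emit:
apply_moves --plan '[{"linear": [-35,14,0],"dr": [0,0,0]},{"linear": [-35,14,0],"dr": [0,0,0]},{"linear": [-35,14,0],"dr": [0,0,0]},{"linear": [-35,14,0],"dr": [0,0,0]},{"linear": [-35,14,0],"dr": [0,0,0]},{"linear": [-35,14,0],"dr": [0,0,0]},{"linear": [-35,14,0],"dr": [0,0,0]},{"linear": [-35,14,0],"dr": [0,0,0]}]'

```text
t: 3.0
position: [0.3531, 0.3753, 0.424]
eef_rot: [0.0, 0.707, 0.707, 0.0]
force: [0.9, -0.5, 1.1]
opening: 1.0
```

Emit:
apply_moves --plan '[{"linear": [-35,14,0],"dr": [0,0,0]},{"linear": [-35,14,0],"dr": [0,0,0]},{"linear": [-35,14,0],"dr": [0,0,0]},{"linear": [-35,14,0],"dr": [0,0,0]},{"linear": [-35,14,0],"dr": [0,0,0]},{"linear": [-35,14,0],"dr": [0,0,0]},{"linear": [-35,14,0],"dr": [0,0,0]},{"linear": [-35,14,0],"dr": [0,0,0]},{"linear": [0,0,0],"dr": [0,0,0]}]'

```text
t: 3.75
position: [0.4661, 0.0924, 0.4241]
eef_rot: [0.001, 0.709, 0.705, -0.0]
force: [-0.4, 0.7, -0.3]
opening: 1.004
```

Run:
```python
from h import *
f=snap("wrist","w1")
import pickle; pickle.dump(f,open("w1.pkl","wb"))
go((.47,.1,.42),90)
for k in ["seat1","screw","crank_hub","crank_knob","pointer","mark","tray_handle","spit4_mid"]:
    print(k,[(round(d["score"],2),np.round(d["at"]).tolist(),int(d["mask"].sum())) for d in r.outline_of(f,k)])
```

```text
shift before turn [5.6 4.6 4. ] dr [ 0.     0.    -0.005] shift after turn [5.6 4.6 4. ] | now [0.4654 0.0944 0.424 ] 89.7 F [-0.2 -0.1 -0. ] op 1.002 t 3.8
seat1 [(0.86, [290.0, 132.0], 3578), (0.64, [391.0, 234.0], 975), (0.24, [292.0, 35.0], 158)]
screw [(0.5, [293.0, 34.0], 142)]
crank_hub [(0.73, [201.0, 47.0], 1371)]
crank_knob [(0.95, [200.0, 41.0], 1186)]
pointer [(0.85, [287.0, 133.0], 3559)]
mark []
tray_handle [(0.67, [291.0, 218.0], 4910), (0.63, [412.0, 150.0], 1845)]
spit4_mid [(0.59, [242.0, 308.0], 192), (0.53, [318.0, 298.0], 155)]
```

View pics/w1.png

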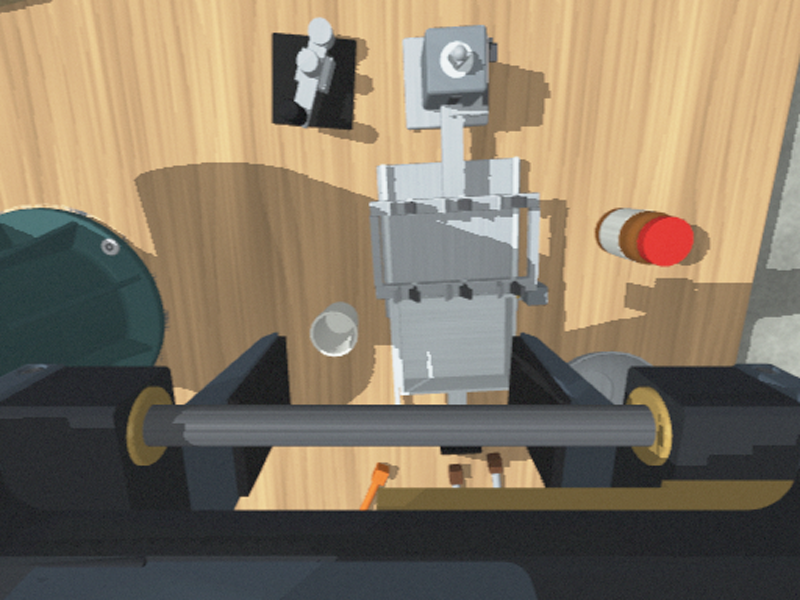

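The wrist view shows the column and screw nose at (459,50), the crank boss at about (308,62) with its black knob at (295,110), the clip rows at rows 203 and 293, and the spit ends at (457,475) and (495,462). I'll go closer over the carrier.

Emit:
apply_moves --plan '[{"linear": [-13,13,25],"dr": [0,0,0]},{"linear": [-13,13,25],"dr": [0,0,0]},{"linear": [-13,13,25],"dr": [0,0,0]},{"linear": [-13,13,25],"dr": [0,0,0]},{"linear": [-13,13,25],"dr": [0,0,0]},{"linear": [0,0,0],"dr": [0,0,0]},{"linear": [0,0,0],"dr": [0,0,0]}]'

```text
t: 4.78
position: [0.5292, 0.0319, 0.2978]
eef_rot: [-0.001, 0.708, 0.707, -0.001]
force: [0.5, 1.0, 0.3]
opening: 0.998
```

Run:
```python
from h import *
import pickle
f=snap("wrist","w2"); pickle.dump(f,open("w2.pkl","wb"))
```

Emit:
apply_moves --plan '[{"linear": [-30,0,0],"dr": [0,0,0]},{"linear": [-30,0,0],"dr": [0,0,0]},{"linear": [-20,0,0],"dr": [0,0,0]},{"linear": [0,0,0],"dr": [0,0,0]},{"linear": [0,0,0],"dr": [0,0,0]}]'

```text
t: 5.25
position: [0.5298, -0.0481, 0.3005]
eef_rot: [0.001, 0.708, 0.706, 0.001]
force: [-0.1, 0.5, 0.9]
opening: 0.998
```

Run:
```python
from h import *
import pickle
f=snap("wrist","w3"); pickle.dump(f,open("w3.pkl","wb"))
a=pickle.load(open("w2.pkl","rb"))["image"][0:240,150:470]; b=f["image"][0:240,150:470]
m=np.vstack([a,b]); cv2.imwrite("pics/m1.png",cv2.resize(m,None,fx=1.25*2,fy=1.25*2,interpolation=cv2.INTER_CUBIC)[:,:800][:1200])
cv2.imwrite("pics/m1a.png",cv2.resize(a,None,fx=2.5,fy=2.5,interpolation=cv2.INTER_CUBIC))
cv2.imwrite("pics/m1b.png",cv2.resize(b,None,fx=2.5,fy=2.5,interpolation=cv2.INTER_CUBIC))
go((.53,-.03,.3),90)
```

```text
shift before turn [17.5  0.2  0.2] dr [ 0.002 -0.    -0.001] shift after turn [17.5  0.2  0.2] | now [ 0.5298 -0.0475  0.3002] 89.9 F [1.1 0.6 0.4] op 1.002 t 5.3
```

View pics/m1a.png

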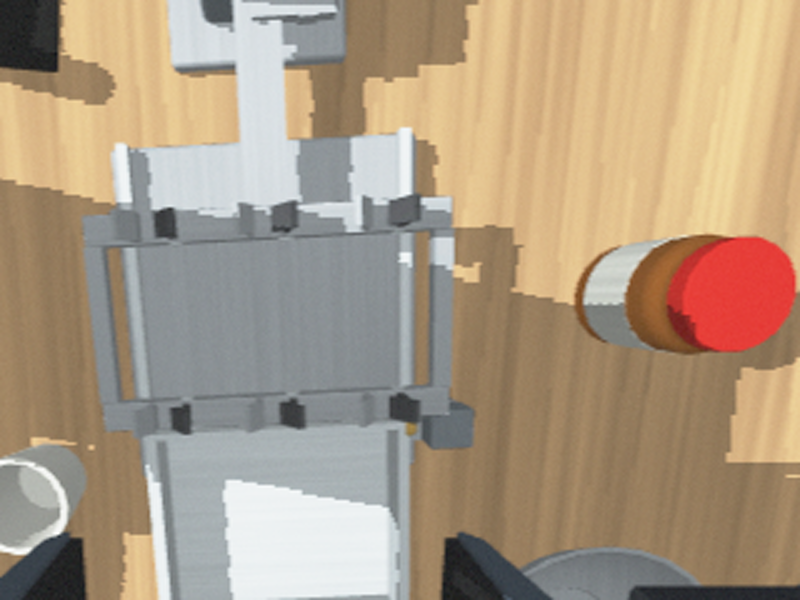

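View pics/m1b.png

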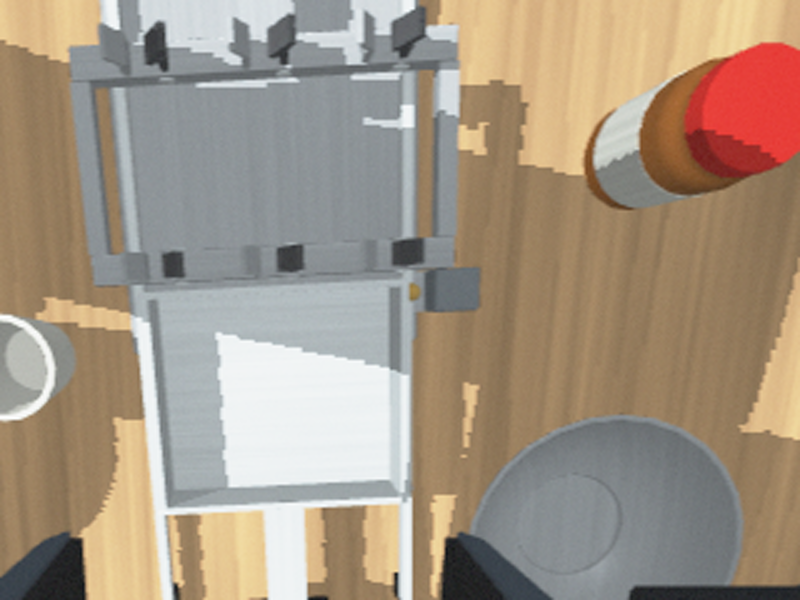

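Run:
```python
from h import *
import pickle
a,b=[pickle.load(open(f"w{i}.pkl","rb")) for i in (2,3)]
c=lambda p:(150+p[0]/2.5-.3,p[1]/2.5-.3)
P={"nearBL":((106,432),(96,286)),"nearBR":((450,411),(456,262)),"farTL":((84,217),(71,47)),"farTR":((452,198),(458,27)),
"jawN1":((181,417),(174,265)),"jawN2":((292,412),(290,258)),"jawN3":((404,407),(408,252)),"jawF1":((166,222),(155,46)),"jawF2":((285,216),(282,38)),"jawF3":((404,209),(409,31)),
"traycornL":((142,433),(138,290)),"block":((448,426),(452,290))}
for k,(p,q) in P.items():
    X=tri([a,b],[c(p),c(q)]); print(k,np.round(X,4),"res",np.round(proj(a,X)-c(p),1))
t=np.hstack([cv2.resize(i["image"][y:y+70,180:340],None,fx=5,fy=5,interpolation=cv2.INTER_CUBIC) for i,y in [(a,135)]])
t2=cv2.resize(b["image"][75:125,180:340],None,fx=5,fy=5,interpolation=cv2.INTER_CUBIC)
cv2.imwrite("pics/m2.png",np.vstack([t[:340],t2]))
```

```text
nearBL [0.44   0.0329 0.0676] res [ 0.3 -0. ]
nearBR [0.6347 0.0449 0.0688] res [0.1 0. ]
farTL [0.4352 0.1478 0.0675] res [0.1 0. ]
farTR [0.6289 0.1571 0.0652] res [ 0.1 -0. ]
jawN1 [0.4842 0.0433 0.0785] res [ 0.1 -0. ]
jawN2 [0.5451 0.0465 0.0817] res [0. 0.]
jawN3 [0.606  0.0493 0.0826] res [0.1 0. ]
jawF1 [0.4796 0.144  0.0817] res [-0.3 -0. ]
jawF2 [0.5405 0.1464 0.0846] res [-0.  0.]
jawF3 [0.601  0.1498 0.0829] res [ 0.3 -0. ]
traycornL [0.4604 0.0309 0.0602] res [1. 0.]
block [0.6422 0.0305 0.0367] res [-0.1 -0. ]
```

View pics/m2.png

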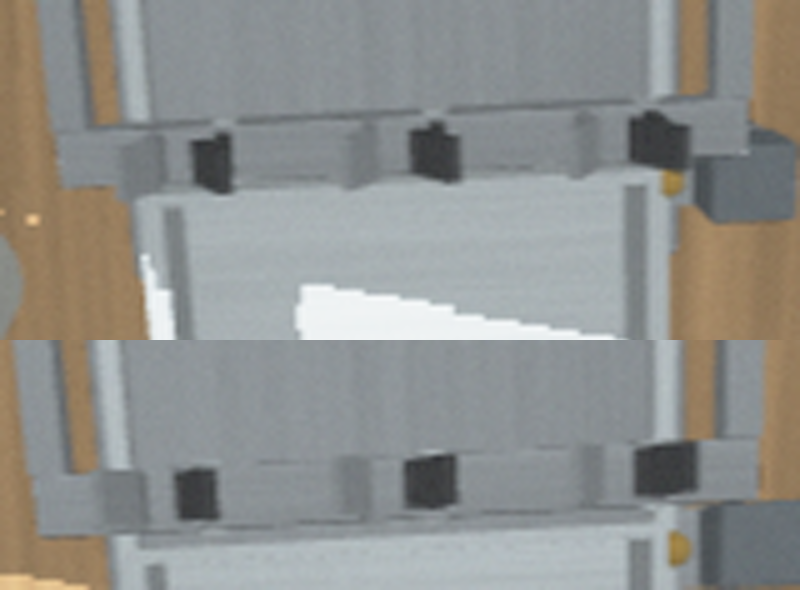

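Clips triangulate cleanly: seat2 is about (0.535, 0.096), carrier yaw about 2.7°, bar top at z about 0.067. Next I look at the spits from close by.

Emit:
apply_moves --plan '[{"linear": [-37,6,4],"dr": [0,0,0]},{"linear": [-37,6,4],"dr": [0,0,0]},{"linear": [-37,6,4],"dr": [0,0,0]},{"linear": [-37,6,4],"dr": [0,0,0]},{"linear": [-37,6,4],"dr": [0,0,0]},{"linear": [-37,6,4],"dr": [0,0,0]},{"linear": [-37,6,4],"dr": [0,0,0]},{"linear": [-37,6,4],"dr": [0,0,0]},{"linear": [-37,6,4],"dr": [0,0,0]},{"linear": [-37,6,4],"dr": [0,0,0]}]' --fingers 0.45

```text
t: 6.13
position: [0.5903, -0.4186, 0.2595]
eef_rot: [0.0, 0.707, 0.707, 0.0]
force: [0.7, 0.7, -0.2]
opening: 0.447
```

Emit:
apply_moves --plan '[{"linear": [0,0,0],"dr": [0,0,0]},{"linear": [0,0,0],"dr": [0,0,0]}]'

```text
t: 6.3
position: [0.5898, -0.4183, 0.2588]
eef_rot: [-0.0, 0.708, 0.707, 0.0]
force: [0.4, 0.9, -1.0]
opening: 0.448
```

```bash
cat >> h.py <<'E'
def spits(f,x0=0.5,x1=0.7,y0=-.47,y1=-.17):
    """brown block blobs on the table -> world centres (block tops at .02)"""
    hsv=cv2.cvtColor(f["image"],cv2.COLOR_BGR2HSV); i=f["image"].astype(int)
    m=((hsv[...,2]<120)&(i[...,2]-i[...,0]>18)&(hsv[...,0]<16)&(hsv[...,1]>90)).astype(np.uint8)
    n,l,st,c=cv2.connectedComponentsWithStats(m)
    for k in range(1,n):
        if st[k,4]>40:
            X=back(f,c[k],.015)
            if x0<X[0]<x1 and y0<X[1]<y1: print(np.round(X,4),st[k].tolist(),np.round(c[k],1))
    return m
E
python3 - <<'E'
from h import *
f=snap("wrist","w4"); spits(f); go((.59,-.42,.26),90)
print([(round(d["score"],2),np.round(d["at"]).tolist(),int(d["mask"].sum()),np.round(back(f,d["at"],.012),3)) for d in r.outline_of(f,"spit4_mid")])
E
```

```text
[ 0.6096 -0.2369  0.015 ] [261, 23, 17, 25, 311] [269.3  33.9]
[ 0.5521 -0.2562  0.015 ] [218, 40, 17, 23, 297] [225.6  50.2]
[ 0.6335 -0.4034  0.015 ] [277, 152, 16, 19, 225] [284.5 161.2]
[ 0.5643 -0.4237  0.015 ] [230, 166, 15, 18, 214] [237.2 175.1]
shift before turn [-2.8  0.3 -0.9] dr [ 0.    -0.    -0.001] shift after turn [-2.8  0.2 -0.9] | now [ 0.5898 -0.4172  0.2591] 90.0 F [-0.2 -0.   0.2] op 0.448 t 6.3
[(0.85, [272.0, 241.0], 467, array([ 0.618, -0.531,  0.012])), (0.85, [397.0, 106.0], 1594, array([ 0.789, -0.327,  0.012])), (0.83, [125.0, 106.0], 1592, array([ 0.41 , -0.327,  0.012])), (0.63, [276.0, 94.0], 1633, array([ 0.619, -0.31 ,  0.012]))]
```

View pics/w4.png

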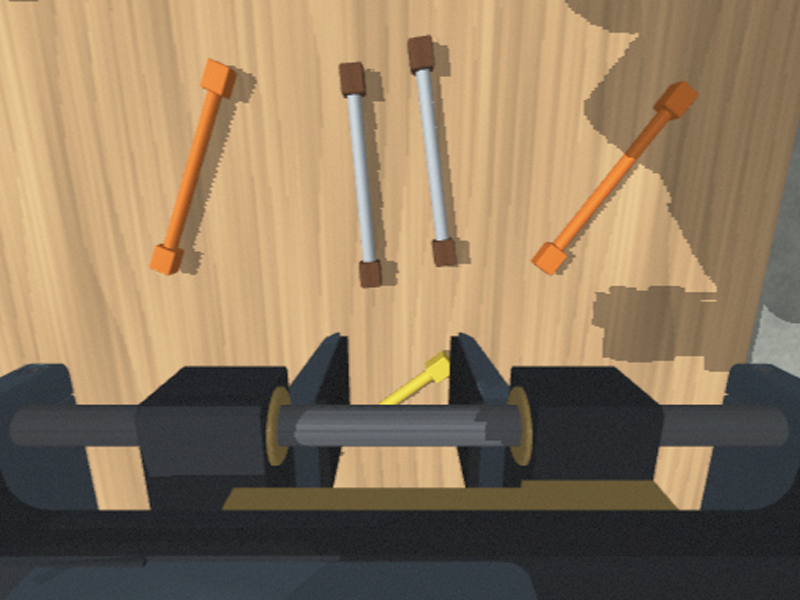

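Crop confirmed: the steel rods with brown blocks, at (350-372, 78-273) and (421-444, 53-251), are the spits; the orange and yellow bars are look-alikes. I'm reaching for the right one (A).

Emit:
apply_moves --plan '[{"linear": [14,4.5,27],"dr": [0,0,0]},{"linear": [14,4.5,27],"dr": [0,0,0]},{"linear": [14,4.5,27],"dr": [0,0,0]},{"linear": [14,4.5,27],"dr": [0,0,0]},{"linear": [14,4.5,27],"dr": [0,0,0]},{"linear": [14,4.5,27],"dr": [0,0,0]},{"linear": [14,4.5,27],"dr": [0,0,0]},{"linear": [0,0,0],"dr": [0,0,-0.072]},{"linear": [0,0,0],"dr": [0,0,-0.072]},{"linear": [0,0,0],"dr": [0,0,0]}]'

```text
t: 7.23
position: [0.6211, -0.3181, 0.0702]
eef_rot: [-0.0, 0.653, 0.758, 0.0]
force: [-0.2, -0.1, 0.7]
opening: 0.449
```

Run:
```python
from h import *
go((.6216,-.320,.004),98.2)
```

```text
shift before turn [-1.9  0.2 66.2] dr [-0.    -0.     0.005] shift after turn [-1.9  0.2 66.2] | now [ 0.6211 -0.3181  0.0702] 98.5 F [-0.2 -0.1  0.7] op 0.449 t 7.2
```

Emit:
apply_moves --plan '[{"linear": [-1,0,16.5],"dr": [0,0,0]},{"linear": [-1,0,16.5],"dr": [0,0,0]},{"linear": [0,0,16.5],"dr": [0,0,0]},{"linear": [0,0,16.5],"dr": [0,0,0]},{"linear": [0,0,0],"dr": [0,0,0]}]'

```text
t: 7.65
position: [0.6207, -0.322, 0.0011]
eef_rot: [-0.001, 0.655, 0.756, -0.0]
force: [0.7, 0.4, 0.6]
opening: 0.452
```

Emit:
apply_moves --plan '[{"linear": [0,0,0],"dr": [0,0,0]},{"linear": [0,0,0],"dr": [0,0,0]},{"linear": [0,0,0],"dr": [0,0,0]},{"linear": [0,0,0],"dr": [0,0,0]},{"linear": [0,0,0],"dr": [0,0,0]},{"linear": [0,0,0],"dr": [0,0,0]}]' --fingers 0

```text
t: 8.15
position: [0.6209, -0.3222, 0.0039]
eef_rot: [-0.0, 0.655, 0.756, -0.0]
force: [0.2, 0.3, -0.8]
opening: 0.121
```

Emit:
apply_moves --plan '[{"linear": [0,0,-15],"dr": [0,0,0]},{"linear": [0,0,-35],"dr": [0,0,0]},{"linear": [0,0,-40],"dr": [0,0,0]},{"linear": [0,0,-40],"dr": [0,0,0]},{"linear": [0,0,-40],"dr": [0,0,0]}]'

```text
t: 8.57
position: [0.6207, -0.322, 0.1769]
eef_rot: [0.0, 0.655, 0.756, 0.0]
force: [0.4, -1.2, -1.2]
opening: 0.124
```

Run:
```python
from h import *
go((.5946,.0985,.14),92.7)
```

```text
shift before turn [420.   34.1  36.8] dr [0.    0.    0.096] shift after turn [421.3  -6.3  36.9] | now [ 0.6207 -0.322   0.1769] 98.2 F [ 0.4 -1.2 -1.2] op 0.124 t 8.6
```

Emit:
apply_moves --plan '[{"linear": [0,0,0],"dr": [0,0,0.048]},{"linear": [0,0,0],"dr": [0,0,0.048]},{"linear": [20,0,0],"dr": [0,0,0]},{"linear": [38,-1,0],"dr": [0,0,0]},{"linear": [38,-1,0],"dr": [0,0,0]},{"linear": [38,-1,0],"dr": [0,0,0]},{"linear": [38,-1,0],"dr": [0,0,0]},{"linear": [38,-1,0],"dr": [0,0,0]},{"linear": [38,-1,0],"dr": [0,0,0]},{"linear": [38,0,0],"dr": [0,0,0]}]'

```text
t: 9.4
position: [0.6006, -0.0346, 0.1746]
eef_rot: [0.0, 0.69, 0.724, 0.0]
force: [1.4, -0.3, -1.1]
opening: 0.126
```

Emit:
apply_moves --plan '[{"linear": [38,0,6],"dr": [0,0,0]},{"linear": [38,0,6],"dr": [0,0,0]},{"linear": [38,0,6],"dr": [0,0,0]},{"linear": [20,0,6],"dr": [0,0,0]},{"linear": [0,0,0],"dr": [0,0,0]},{"linear": [0,0,0],"dr": [0,0,0]}]'

```text
t: 9.9
position: [0.5945, 0.0983, 0.1502]
eef_rot: [-0.0, 0.689, 0.724, -0.0]
force: [-1.2, 0.4, -1.6]
opening: 0.123
```

Run:
```python
from h import *
f=snap("wrist","w5",(200,60,400,260))
go((.5946,.0985,.12),92.7)
```

```text
shift before turn [ 1.1 -0.3 30.4] dr [-0.     0.     0.001] shift after turn [ 1.1 -0.3 30.4] | now [0.5949 0.0974 0.1504] 92.8 F [ 1.4 -0.5 -1.4] op 0.124 t 9.9
```

View pics/w5.png

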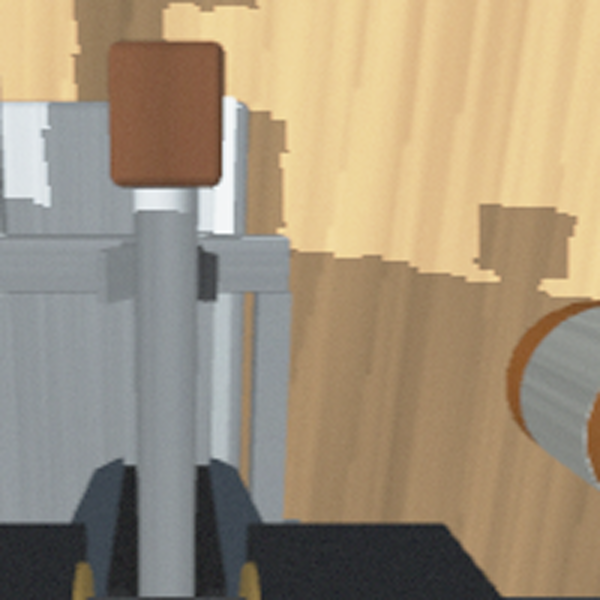

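Emit:
apply_moves --plan '[{"linear": [0,0,20],"dr": [0,0,0]},{"linear": [0,0,20],"dr": [0,0,0]},{"linear": [0,0,10],"dr": [0,0,0]},{"linear": [0,0,4],"dr": [0,0,0]},{"linear": [0,0,4],"dr": [0,0,0]},{"linear": [0,0,4],"dr": [0,0,0]},{"linear": [0,0,4],"dr": [0,0,0]},{"linear": [0,0,2],"dr": [0,0,0]},{"linear": [0,0,2],"dr": [0,0,0]}]'

```text
t: 10.7
position: [0.595, 0.097, 0.0803]
eef_rot: [-0.0, 0.69, 0.724, -0.0]
force: [-9.4, -0.6, 12.8]
opening: 0.122
```

Emit:
apply_moves --plan '[{"linear": [0,0,2],"dr": [0,0,0]},{"linear": [0,0,2],"dr": [0,0,0]},{"linear": [0,0,0],"dr": [0,0,0]}]'

```text
t: 10.95
position: [0.5937, 0.0969, 0.0756]
eef_rot: [-0.001, 0.69, 0.724, -0.001]
force: [-9.3, 0.4, -2.8]
opening: 0.12
```

Emit:
apply_moves --plan '[{"linear": [0,0,2],"dr": [0,0,0]},{"linear": [0,0,2],"dr": [0,0,0]},{"linear": [0,0,0],"dr": [0,0,0]}]'

```text
t: 11.2
position: [0.5934, 0.0969, 0.0709]
eef_rot: [-0.001, 0.69, 0.724, -0.001]
force: [-6.9, -0.0, -7.7]
opening: 0.126
```

Emit:
apply_moves --plan '[{"linear": [0,0,2],"dr": [0,0,0]},{"linear": [0,0,2],"dr": [0,0,0]},{"linear": [0,0,0],"dr": [0,0,0]}]'

```text
t: 11.45
position: [0.5944, 0.0969, 0.0673]
eef_rot: [-0.001, 0.69, 0.724, -0.001]
force: [-2.3, -0.4, -8.9]
opening: 0.124
```

Emit:
apply_moves --plan '[{"linear": [0,0,2],"dr": [0,0,0]},{"linear": [0,0,2],"dr": [0,0,0]},{"linear": [0,0,0],"dr": [0,0,0]}]'

```text
t: 11.7
position: [0.5951, 0.097, 0.0656]
eef_rot: [-0.001, 0.69, 0.724, -0.001]
force: [-18.0, -1.7, 28.1]
opening: 0.124
```

Emit:
apply_moves --plan '[{"linear": [0,0,2],"dr": [0,0,0]},{"linear": [0,0,0],"dr": [0,0,0]}]'

```text
t: 11.87
position: [0.5952, 0.0971, 0.0641]
eef_rot: [-0.0, 0.69, 0.724, -0.001]
force: [-21.3, -2.5, 37.4]
opening: 0.121
```

Emit:
apply_moves --plan '[{"linear": [0,0,-2],"dr": [0,0,0]},{"linear": [0,0,0],"dr": [0,0,0]}]'

```text
t: 12.03
position: [0.5953, 0.0971, 0.0645]
eef_rot: [0.0, 0.69, 0.724, 0.0]
force: [-7.5, -0.7, 7.3]
opening: 0.12
```

Emit:
apply_moves --plan '[{"linear": [0,0,0],"dr": [0,0,0]},{"linear": [0,0,0],"dr": [0,0,0]},{"linear": [0,0,0],"dr": [0,0,0]},{"linear": [0,0,0],"dr": [0,0,0]}]' --fingers 0.42

```text
t: 12.37
position: [0.5959, 0.0971, 0.0642]
eef_rot: [0.0, 0.69, 0.724, 0.0]
force: [-0.1, -0.6, -0.5]
opening: 0.379
```

Emit:
apply_moves --plan '[{"linear": [0,0,-30],"dr": [0,0,0]},{"linear": [0,0,-40],"dr": [0,0,0]},{"linear": [0,0,-40],"dr": [0,0,0]},{"linear": [-35,0,-20],"dr": [0,0,0]},{"linear": [-38,0,0],"dr": [0,0,0]},{"linear": [-38,0,0],"dr": [0,0,0]},{"linear": [-38,0,0],"dr": [0,0,0]},{"linear": [0,0,0],"dr": [0,0,0]}]'

```text
t: 13.03
position: [0.6029, -0.0567, 0.1945]
eef_rot: [0.001, 0.691, 0.722, 0.0]
force: [-0.1, 0.2, -0.6]
opening: 0.421
```

Run:
```python
from h import *
import pickle
f=snap("wrist","w6"); pickle.dump(f,open("w6.pkl","wb"))
for X in [(.5946,.0985,.073),(.5946+.0039,.0145,.083),(.5946-.0039,.1825,.083),(.4748,.0929,.073)]: print(proj(f,X)*1.5625)
go((.558,-.34,.004),94.2)
g=r.grab_frame("top"); spits(g)
```

```text
[394.31331702  42.83604309]
[394.93074327 191.86565678]
[ 393.30807345 -147.40663019]
[188.79686261  43.41844075]
shift before turn [-283.2  -57.2  190.3] dr [ 0.001  0.    -0.03 ] shift after turn [-281.4  -65.4  190.2] | now [ 0.6027 -0.0546  0.1942] 92.5 F [-0.2  0.8 -0. ] op 0.418 t 13.1
[ 0.5651 -0.4256  0.015 ] [351, 186, 8, 7, 44] [354.9 188.9]
[ 0.5542 -0.2583  0.015 ] [296, 188, 8, 7, 43] [298.9 191. ]
```

View pics/w6.png

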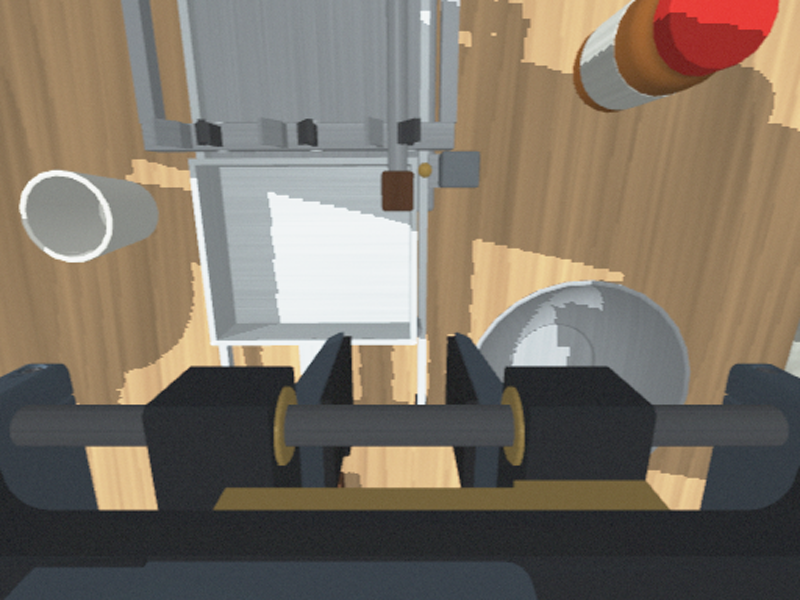

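Spit A is seated: its block is at (397,191) against a predicted (395,192). Spit B hasn't moved. I'll fetch B for station 1.

Emit:
apply_moves --plan '[{"linear": [-35,-7,10],"dr": [0,0,-0.015]},{"linear": [-35,-7,10],"dr": [0,0,-0.015]},{"linear": [-35,-8,10],"dr": [0,0,0]},{"linear": [-35,-8,10],"dr": [0,0,0]},{"linear": [-35,-8,16],"dr": [0,0,0]},{"linear": [-35,-8,20],"dr": [0,0,0]},{"linear": [-35,-8,24],"dr": [0,0,0]},{"linear": [-36,-8,24],"dr": [0,0,0]},{"linear": [0,0,0],"dr": [0,0,0]},{"linear": [0,0,0],"dr": [0,0,0]}]'

```text
t: 13.97
position: [0.5605, -0.3333, 0.0705]
eef_rot: [-0.001, 0.68, 0.733, -0.0]
force: [0.3, -0.1, 0.6]
opening: 0.421
```

Run:
```python
from h import *
go((.558,-.340,.004),94.2)
```

```text
shift before turn [-6.6 -2.8 66.5] dr [-0.002 -0.001  0.002] shift after turn [-6.5 -2.9 66.5] | now [ 0.5605 -0.3333  0.0705] 94.3 F [ 0.3 -0.1  0.6] op 0.421 t 14.0
```

Emit:
apply_moves --plan '[{"linear": [-3,-1.5,16.5],"dr": [0,0,0]},{"linear": [-3,-1.5,16.5],"dr": [0,0,0]},{"linear": [0,0,16.5],"dr": [0,0,0]},{"linear": [0,0,16.5],"dr": [0,0,0]},{"linear": [0,0,0],"dr": [0,0,0]}]'

```text
t: 14.38
position: [0.5581, -0.3371, 0.0042]
eef_rot: [-0.001, 0.679, 0.734, -0.0]
force: [-0.6, 1.0, -0.2]
opening: 0.42
```

Emit:
apply_moves --plan '[{"linear": [0,0,0],"dr": [0,0,0]},{"linear": [0,0,0],"dr": [0,0,0]},{"linear": [0,0,0],"dr": [0,0,0]},{"linear": [0,0,0],"dr": [0,0,0]},{"linear": [0,0,0],"dr": [0,0,0]},{"linear": [0,0,0],"dr": [0,0,0]}]' --fingers 0

```text
t: 14.88
position: [0.5589, -0.3397, 0.0071]
eef_rot: [0.0, 0.679, 0.734, 0.0]
force: [-1.6, 3.5, 8.5]
opening: 0.123
```

Emit:
apply_moves --plan '[{"linear": [0,0,-15],"dr": [0,0,0]},{"linear": [0,0,-35],"dr": [0,0,0]},{"linear": [0,0,-40],"dr": [0,0,0]},{"linear": [0,0,-40],"dr": [0,0,0]},{"linear": [0,0,-30],"dr": [0,0,0.026]}]'

```text
t: 15.3
position: [0.5589, -0.3399, 0.1705]
eef_rot: [0.001, 0.689, 0.725, 0.0]
force: [0.7, -0.2, -1.8]
opening: 0.124
```

Run:
```python
from h import *
go((.4748,.0915,.10),92.7)
```

```text
shift before turn [435.3 -62.1  69.7] dr [0.002 0.002 0.004] shift after turn [434.9 -63.7  70.5] | now [ 0.5589 -0.3399  0.1705] 92.9 F [ 0.7 -0.2 -1.8] op 0.124 t 15.3
```

Emit:
apply_moves --plan '[{"linear": [20,-5,0],"dr": [0,0,0]},{"linear": [38,-5,0],"dr": [0,0,0]},{"linear": [38,-5,0],"dr": [0,0,0]},{"linear": [38,-5,0],"dr": [0,0,0]},{"linear": [38,-6,0],"dr": [0,0,0]},{"linear": [38,-6,0],"dr": [0,0,0]},{"linear": [38,-6,0],"dr": [0,0,0]},{"linear": [38,-6,0],"dr": [0,0,0]},{"linear": [38,-6,0],"dr": [0,0,0]},{"linear": [38,-6,0],"dr": [0,0,0]}]'

```text
t: 16.13
position: [0.4833, 0.0207, 0.1671]
eef_rot: [0.0, 0.689, 0.725, 0.0]
force: [0.4, 0.6, -1.7]
opening: 0.124
```

Emit:
apply_moves --plan '[{"linear": [38,-6,4],"dr": [0,0,0]},{"linear": [30,-2,6],"dr": [0,0,0]},{"linear": [8,0,6],"dr": [0,0,0]},{"linear": [0,0,4],"dr": [0,0,0]},{"linear": [0,0,0],"dr": [0,0,0]},{"linear": [0,0,0],"dr": [0,0,0]}]'

```text
t: 16.63
position: [0.4723, 0.0938, 0.1463]
eef_rot: [0.0, 0.689, 0.725, -0.0]
force: [0.1, -0.4, -1.9]
opening: 0.126
```

Run:
```python
from h import *
import pickle
go((.4748,.0915,.10),92.7)
f=pickle.load(open("w1.pkl","rb")); g=r.grab_frame("top"); s=r.grab_frame("scene")
k=1/1.5625
print(tri([f,g],[(459*k,50*k),(165*k,299*k)]), "colcorner",tri([f,g],[(424*k,105*k),(178*k,320*k)]),"scene top",tri([f,s],[(459*k,50*k),(601*k,321*k)]))
```

```text
shift before turn [-2.4  2.4 46.3] dr [-0.     0.     0.003] shift after turn [-2.4  2.4 46.3] | now [0.4723 0.0938 0.1463] 92.9 F [ 0.1 -0.4 -1.9] op 0.126 t 16.6
[ 0.54157413  0.32372994 -0.00821789] colcorner [0.48497845 0.24072207 0.15283456] scene top [0.52516501 0.28844945 0.12595528]
```

Emit:
apply_moves --plan '[{"linear": [-2,1.5,15],"dr": [0,0,0]},{"linear": [0,0,15],"dr": [0,0,0]},{"linear": [0,0,10],"dr": [0,0,0]},{"linear": [0,0,6],"dr": [0,0,0]},{"linear": [0,0,4],"dr": [0,0,0]},{"linear": [0,0,4],"dr": [0,0,0]},{"linear": [0,0,4],"dr": [0,0,0]},{"linear": [0,0,4],"dr": [0,0,0]},{"linear": [0,0,4],"dr": [0,0,0]},{"linear": [0,0,4],"dr": [0,0,0]}]'

```text
t: 17.57
position: [0.4732, 0.0927, 0.0758]
eef_rot: [-0.0, 0.689, 0.725, -0.0]
force: [-2.3, -0.1, -2.4]
opening: 0.122
```

Emit:
apply_moves --plan '[{"linear": [0,0,4],"dr": [0,0,0]},{"linear": [0,0,2],"dr": [0,0,0]},{"linear": [0,0,2],"dr": [0,0,0]},{"linear": [0,0,0],"dr": [0,0,0]}]'

```text
t: 17.9
position: [0.4742, 0.0928, 0.069]
eef_rot: [-0.0, 0.689, 0.725, -0.0]
force: [-10.2, -1.4, 24.1]
opening: 0.124
```

Emit:
apply_moves --plan '[{"linear": [0,0,2],"dr": [0,0,0]},{"linear": [0,0,0],"dr": [0,0,0]}]'

```text
t: 18.07
position: [0.4744, 0.0928, 0.0675]
eef_rot: [0.0, 0.689, 0.725, 0.0]
force: [-13.0, -1.4, 35.3]
opening: 0.122
```

Emit:
apply_moves --plan '[{"linear": [0,0,-2],"dr": [0,0,0]},{"linear": [0,0,0],"dr": [0,0,0]}]'

```text
t: 18.23
position: [0.4738, 0.0927, 0.0683]
eef_rot: [0.0, 0.689, 0.725, 0.0]
force: [0.0, -0.8, -2.1]
opening: 0.121
```

Emit:
apply_moves --plan '[{"linear": [0,0,0],"dr": [0,0,0]},{"linear": [0,0,0],"dr": [0,0,0]},{"linear": [0,0,0],"dr": [0,0,0]},{"linear": [0,0,0],"dr": [0,0,0]}]' --fingers 0.42

```text
t: 18.57
position: [0.474, 0.0927, 0.068]
eef_rot: [0.0, 0.689, 0.725, 0.0]
force: [-0.1, -0.2, 0.8]
opening: 0.387
```

Emit:
apply_moves --plan '[{"linear": [0,0,-30],"dr": [0,0,0]},{"linear": [0,0,-40],"dr": [0,0,0]},{"linear": [0,0,-40],"dr": [0,0,0]},{"linear": [0,0,-40],"dr": [0,0,0]},{"linear": [0,0,-40],"dr": [0,0,0]},{"linear": [20,-8,-30],"dr": [0,0,0]},{"linear": [20,-10,0],"dr": [0,0,0]},{"linear": [20,-10,0],"dr": [0,0,0]},{"linear": [0,0,0],"dr": [0,0,0]},{"linear": [0,0,0],"dr": [0,0,0]}]'

```text
t: 19.4
position: [0.4425, 0.1517, 0.2882]
eef_rot: [0.0, 0.688, 0.726, 0.0]
force: [0.2, -0.6, -0.1]
opening: 0.421
```

Run:
```python
from h import *
import pickle
f=r.grab_frame("wrist"); pickle.dump(f,open("w7.pkl","wb")); cv2.imwrite("pics/w7.png",f["image"]); go((.44,.22,.3),92.7)
```

```text
shift before turn [ 68.9   0.8 -12. ] dr [0.    0.    0.005] shift after turn [ 68.9   0.4 -12. ] | now [0.4428 0.1512 0.288 ] 93.0 F [ 1.1  0.4 -0.1] op 0.418 t 19.4
```

Emit:
apply_moves --plan '[{"linear": [30,0,0],"dr": [0,0,0]},{"linear": [35,0,0],"dr": [0,0,0]},{"linear": [0,0,0],"dr": [0,0,0]},{"linear": [0,0,0],"dr": [0,0,0]}]'

```text
t: 19.78
position: [0.4397, 0.2165, 0.2876]
eef_rot: [-0.0, 0.688, 0.725, -0.0]
force: [-0.2, -0.0, -0.3]
opening: 0.419
```

Run:
```python
from h import *
import pickle
f=r.grab_frame("wrist"); pickle.dump(f,open("w8.pkl","wb")); a=pickle.load(open("w7.pkl","rb")); go((.44,.22,.3),92.7)
i=np.vstack([a["image"][0:200,100:420],f["image"][0:220,100:420]])
g=lambda j:cv2.resize(j,None,fx=2.5,fy=2.5,interpolation=cv2.INTER_CUBIC)
cv2.imwrite("pics/m3a.png",g(a["image"][:220,100:420])); cv2.imwrite("pics/m3b.png",g(f["image"][:220,100:420]))
```

```text
shift before turn [  4.2   0.5 -12.4] dr [-0.001  0.     0.004] shift after turn [  4.2   0.5 -12.4] | now [0.4397 0.2158 0.2876] 93.0 F [0.2 1.1 1. ] op 0.42 t 19.8
```

View pics/m3a.png

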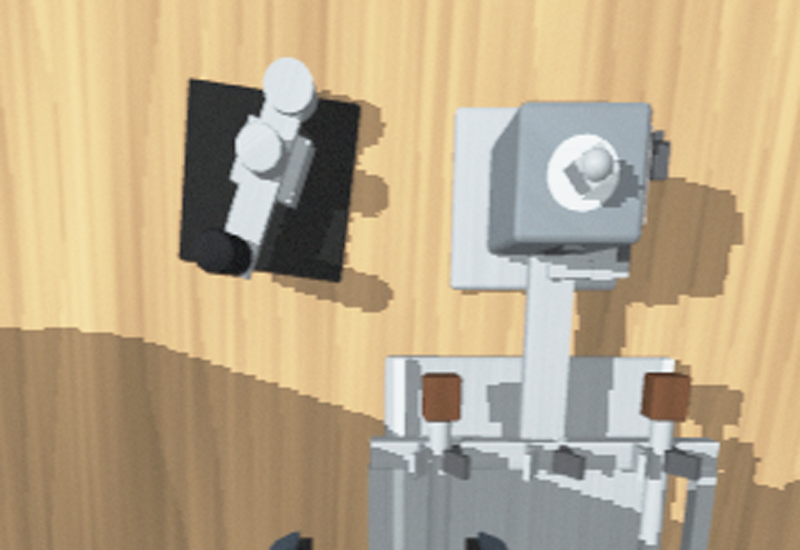

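View pics/m3b.png

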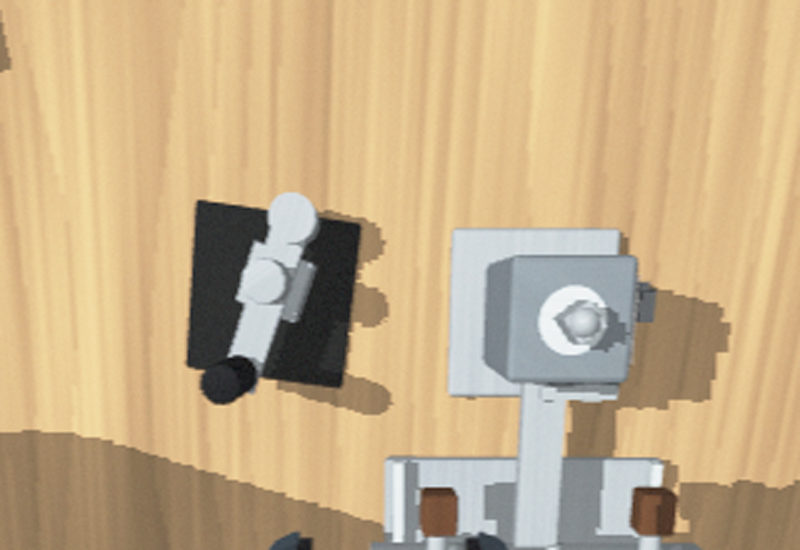

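Run:
```python
from h import *
import pickle
a,b=[pickle.load(open(f"w{i}.pkl","rb")) for i in (7,8)]
c=lambda p:(100+p[0]/2.5-.3,p[1]/2.5-.3)
P={"boss":((259,147),(265,281)),"knob":((214,250),(222,381)),"cw":((289,86),(293,218)),"nose":((597,162),(584,319)),"disc":((583,174),(575,320)),"colTL":((521,103),(513,256)),"colTR":((651,103),(637,257)),"colBR":((642,243),(630,382)),
"mTL":((191,80),(197,201)),"mTR":((359,105),(360,224)),"mBR":((341,281),(342,387)),"mBL":((180,258),(188,366))}
X={}
for k,(p,q) in P.items():
    X[k]=tri([a,b],[c(p),c(q)]); print(k,np.round(X[k],4),"res",np.round(proj(a,X[k])-c(p),1))
d=X["boss"]-X["cw"]; print("yaw cw->boss",np.degrees(np.arctan2(d[1],d[0])))
# enlarged screw + crank crops
g=lambda f,p,w:cv2.resize(f["image"][p[1]-w:p[1]+w,p[0]-w:p[0]+w],(400,400),interpolation=cv2.INTER_CUBIC)
m=np.hstack([g(a,(335,68),28),g(b,(332,127),28)]); cv2.imwrite("pics/m4.png",m)
```

```text
boss [0.3708 0.2961 0.0658] res [0.2 0. ]
knob [0.3519 0.2447 0.0845] res [0.2 0. ]
cw [0.3822 0.3302 0.0427] res [0.1 0. ]
nose [0.5247 0.2867 0.1299] res [-0.2  0. ]
disc [0.5258 0.2856 0.1068] res [ 0.5 -0. ]
colTL [0.494  0.3131 0.1068] res [-0.1  0. ]
colTR [0.5511 0.3155 0.1094] res [ 0. -0.]
colBR [0.5571 0.2574 0.1057] res [ 0.2 -0. ]
mTL [0.32   0.3404 0.0016] res [-0.3 -0. ]
mTR [0.4172 0.3326 0.0014] res [0.1 0. ]
mBR [0.41   0.2344 0.0026] res [-0.1 -0. ]
mBL [0.3124 0.2427 0.0037] res [0.1 0. ]
yaw cw->boss -108.48709227719793
```

View pics/m4.png

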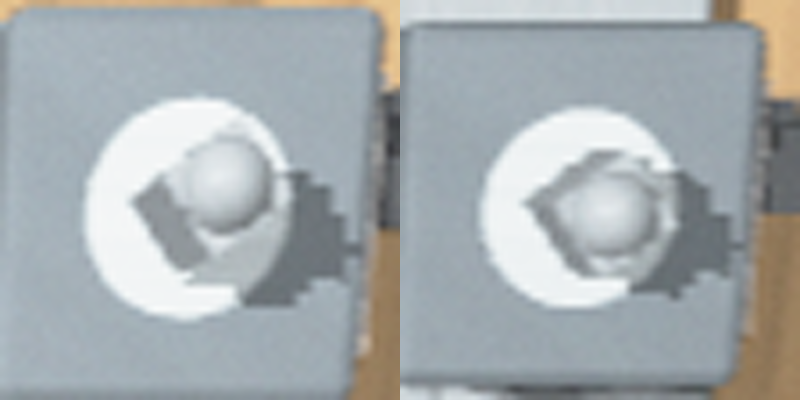

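Both spits are in. The column top is at z about 0.107 with the screw at about (0.5255, 0.2858), its flats about 39° (mod 90). The crank boss is at (0.3708, 0.2961), top 0.066 as expected, with its arm yaw about -109.5°.

Emit:
apply_moves --plan '[{"linear": [21,-16,0],"dr": [0,0,0]},{"linear": [21,-16,0],"dr": [0,0,0]},{"linear": [21,-16,20],"dr": [0,0,0]},{"linear": [21,-17,20],"dr": [0,0,0]},{"linear": [0,0,30],"dr": [0,0,0.098]},{"linear": [0,0,30],"dr": [0,0,0.098]},{"linear": [0,0,30],"dr": [0,0,0.098]},{"linear": [0,0,30],"dr": [0,0,0.098]},{"linear": [0,0,0],"dr": [0,0,0]},{"linear": [0,0,0],"dr": [0,0,0]}]' --fingers 0.5

```text
t: 20.67
position: [0.3701, 0.2953, 0.1275]
eef_rot: [0.0, 0.816, 0.578, -0.002]
force: [0.9, 0.6, 0.4]
opening: 0.5
```

Run:
```python
from h import *
import pickle
go((.3708,.2961,.042),70.5)
a,b=[pickle.load(open(f"w{i}.pkl","rb")) for i in (7,8)]
pa=lambda x,y:(335-28+x/7.143-.4,68-28+y/7.143-.4); pb=lambda x,y:(332-28+x/7.143-.4,127-28+y/7.143-.4)
for f,p,q in [(a,pa(135,203),pa(185,270)),(b,pb(125,203),pb(180,275)),(b,pb(125,203),pb(200,150))]:
    d=back(f,q,.107)-back(f,p,.107); print(np.degrees(np.arctan2(d[1],d[0]))%90,np.linalg.norm(d))
```

```text
shift before turn [ 1.2  0.6 85.5] dr [-0.002  0.003  0.001] shift after turn [ 0.9  0.4 85.5] | now [0.3701 0.2953 0.1275] 70.6 F [0.9 0.6 0.4] op 0.5 t 20.7
44.1878245744637 0.013192570000663272
43.26733311764389 0.015515617292948586
38.64234596849096 0.014709821891579712
```

Emit:
apply_moves --plan '[{"linear": [1,0.5,17],"dr": [0,0,0]},{"linear": [0,0,17],"dr": [0,0,0]},{"linear": [0,0,17],"dr": [0,0,0]},{"linear": [0,0,17],"dr": [0,0,0]},{"linear": [0,0,17],"dr": [0,0,0]},{"linear": [0,0,0],"dr": [0,0,0]}]'

```text
t: 21.17
position: [0.3714, 0.297, 0.0428]
eef_rot: [0.0, 0.816, 0.578, -0.0]
force: [-1.8, -0.4, 0.2]
opening: 0.5
```

Emit:
apply_moves --plan '[{"linear": [0,0,0],"dr": [0,0,0]},{"linear": [0,0,0],"dr": [0,0,0]},{"linear": [0,0,0],"dr": [0,0,0]},{"linear": [0,0,0],"dr": [0,0,0]},{"linear": [0,0,0],"dr": [0,0,0]},{"linear": [0,0,0],"dr": [0,0,0]}]' --fingers 0

```text
t: 21.67
position: [0.3718, 0.298, 0.0442]
eef_rot: [-0.0, 0.817, 0.577, 0.001]
force: [-3.2, -0.6, 12.9]
opening: 0.255
```

Run:
```python
from h import *
go((.5255,.2858,.20),41)
```

```text
shift before turn [  40.   149.1 -155.6] dr [ 0.001 -0.002  0.515] shift after turn [ 108.   110.1 -155.8] | now [0.3718 0.298  0.0442] 70.5 F [-3.2 -0.6 12.9] op 0.255 t 21.7
```

Emit:
apply_moves --plan '[{"linear": [0,0,-15],"dr": [0,0,0]},{"linear": [0,0,-30],"dr": [0,0,0]},{"linear": [0,0,-35],"dr": [0,0,0]},{"linear": [0,0,-35],"dr": [0,0,0.075]},{"linear": [0,0,-30],"dr": [0,0,0.09]},{"linear": [0,0,-15],"dr": [0,0,0.1]},{"linear": [0,0,0],"dr": [0,0,0.1]},{"linear": [0,0,0],"dr": [0,0,0.09]},{"linear": [0,0,0],"dr": [0,0,0.06]},{"linear": [0,0,0],"dr": [0,0,0]}]'

```text
t: 22.5
position: [0.3708, 0.2973, 0.2034]
eef_rot: [-0.0, 0.937, 0.349, 0.0]
force: [-0.0, -0.8, -3.4]
opening: 0.252
```

Emit:
apply_moves --plan '[{"linear": [10,10,0],"dr": [0,0,0]},{"linear": [19,19,0],"dr": [0,0,0]},{"linear": [25,25,0],"dr": [0,0,0]},{"linear": [25,26,0],"dr": [0,0,0]},{"linear": [20,20,0],"dr": [0,0,0]},{"linear": [10,10,0],"dr": [0,0,0]},{"linear": [0,0,0],"dr": [0,0,0]},{"linear": [0,0,0],"dr": [0,0,0]},{"linear": [0,0,0],"dr": [0,0,0]}]'

```text
t: 23.25
position: [0.5246, 0.2856, 0.2027]
eef_rot: [0.0, 0.937, 0.35, -0.001]
force: [-0.9, 0.1, -2.9]
opening: 0.251
```

Run:
```python
from h import *
f=snap("wrist","w9",(150,60,360,220))
go((.5271,.2872,.19),41)
```

```text
shift before turn [ 3.   0.7 12.8] dr [-0.     0.001  0.   ] shift after turn [ 2.9  0.7 12.8] | now [0.5244 0.2858 0.2028] 41.0 F [-0.1 -0.9 -3.1] op 0.252 t 23.3
```

View pics/w9.png

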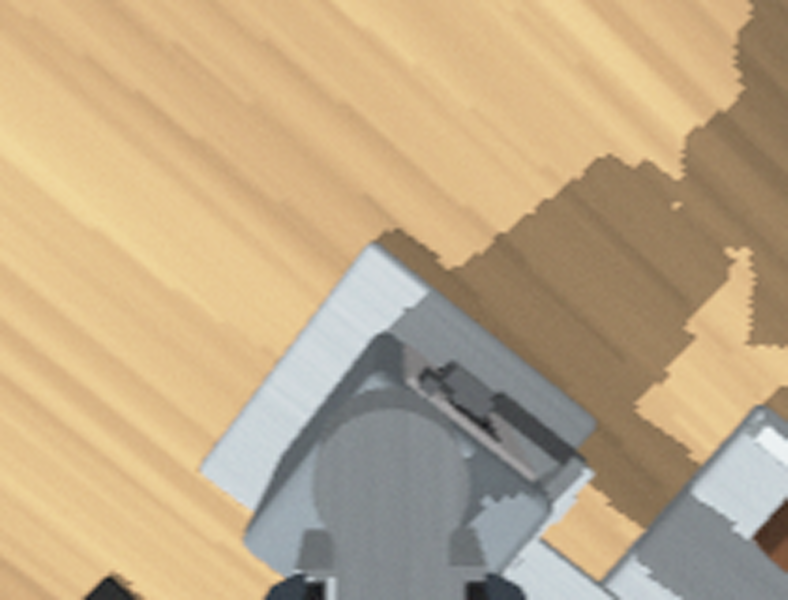

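Run:
```python
from h import *
f=r.grab_frame("wrist"); i=f["image"]
cv2.imwrite("pics/tmp.png",i)
P,R,y,s=pose(); Ps=np.mean([pose()[0] for _ in range(3)],0)
for row in (186,187.5,189):
    X=back(f,(254.6,row),P[2]-.0015); print(X,R.T@(X-P)*1000)
```

```text
[0.55081329 0.30970976 0.2015167 ] [35.48710454 -0.7124797   1.48406869]
[0.55009181 0.30908307 0.2015167 ] [34.53145427 -0.7131862   1.48450068]
[0.54936825 0.30845457 0.2015167 ] [33.57304365 -0.71389473  1.48493391]
```

Emit:
apply_moves --plan '[{"linear": [2.7,0.7,10],"dr": [0,0,0]},{"linear": [0,0,10],"dr": [0,0,0]},{"linear": [0,0,5],"dr": [0,0,0]},{"linear": [0,0,3],"dr": [0,0,0]},{"linear": [0,0,3],"dr": [0,0,0]},{"linear": [0,0,2],"dr": [0,0,0]},{"linear": [0,0,0],"dr": [0,0,0]}]'

```text
t: 23.93
position: [0.5278, 0.287, 0.1696]
eef_rot: [0.0, 0.937, 0.35, -0.0]
force: [-0.3, 0.0, -4.2]
opening: 0.252
```

Emit:
apply_moves --plan '[{"linear": [0,0,2],"dr": [0,0,0]},{"linear": [0,0,2],"dr": [0,0,0]},{"linear": [0,0,0],"dr": [0,0,0]}]'

```text
t: 24.18
position: [0.5279, 0.287, 0.1658]
eef_rot: [0.0, 0.937, 0.35, -0.0]
force: [-0.3, -0.0, -3.8]
opening: 0.256
```

Emit:
apply_moves --plan '[{"linear": [0,0,2.5],"dr": [0,0,0]},{"linear": [0,0,2.5],"dr": [0,0,0]},{"linear": [0,0,0],"dr": [0,0,0]}]'

```text
t: 24.43
position: [0.5278, 0.2869, 0.1605]
eef_rot: [0.0, 0.937, 0.35, -0.0]
force: [-1.0, -0.7, -4.4]
opening: 0.254
```

Emit:
apply_moves --plan '[{"linear": [0,0,2.5],"dr": [0,0,0]},{"linear": [0,0,2.5],"dr": [0,0,0]},{"linear": [0,0,0],"dr": [0,0,0]}]'

```text
t: 24.68
position: [0.5278, 0.287, 0.1555]
eef_rot: [0.0, 0.937, 0.35, -0.0]
force: [-1.8, -0.0, -3.6]
opening: 0.255
```

Emit:
apply_moves --plan '[{"linear": [0,0,2],"dr": [0,0,0]},{"linear": [0,0,2],"dr": [0,0,0]},{"linear": [0,0,0],"dr": [0,0,0]}]'

```text
t: 24.93
position: [0.528, 0.287, 0.1518]
eef_rot: [0.0, 0.937, 0.35, -0.0]
force: [-1.6, -2.5, -2.1]
opening: 0.256
```

Emit:
apply_moves --plan '[{"linear": [0,0,1.5],"dr": [0,0,0]},{"linear": [0,0,1.5],"dr": [0,0,0]},{"linear": [0,0,0],"dr": [0,0,0]}]'

```text
t: 25.18
position: [0.5289, 0.2878, 0.1508]
eef_rot: [-0.0, 0.937, 0.35, 0.001]
force: [-6.2, -1.6, 18.3]
opening: 0.256
```

Emit:
apply_moves --plan '[{"linear": [0,0,-1],"dr": [0,0,0]},{"linear": [0,0,0],"dr": [0,0,0]},{"linear": [0,0,0],"dr": [0,0,0]},{"linear": [0,0,0],"dr": [0,0,0]},{"linear": [0,0,-20],"dr": [0,0,0]},{"linear": [0,0,-30],"dr": [0,0,0]},{"linear": [0,0,-20],"dr": [0,0,0]},{"linear": [-30,0,0],"dr": [0,0,0]},{"linear": [-27,0,0],"dr": [0,0,0]},{"linear": [0,0,0],"dr": [0,0,0]}]' --fingers 0.5

```text
t: 26.02
position: [0.482, 0.2476, 0.2196]
eef_rot: [0.0, 0.937, 0.35, -0.001]
force: [0.2, 0.2, 0.9]
opening: 0.499
```

Run:
```python
from h import *
f=snap("wrist","w10"); import pickle; pickle.dump(f,open("w10.pkl","wb"))
go((.4850,.2497,.158),41); print(proj(f,(.4850,.2497,.198))*1.5625,proj(f,(.5265,.2858,.171))*1.5625)
```

```text
shift before turn [ 1.8  0.1 62. ] dr [-0.     0.    -0.001] shift after turn [ 1.8  0.1 62. ] | now [0.4836 0.2486 0.22  ] 40.9 F [ 1.1  1.  -0.4] op 0.499 t 26.1
[400.42012507 347.94243421] [400.11040323 221.53536716]
```

View pics/w10.png

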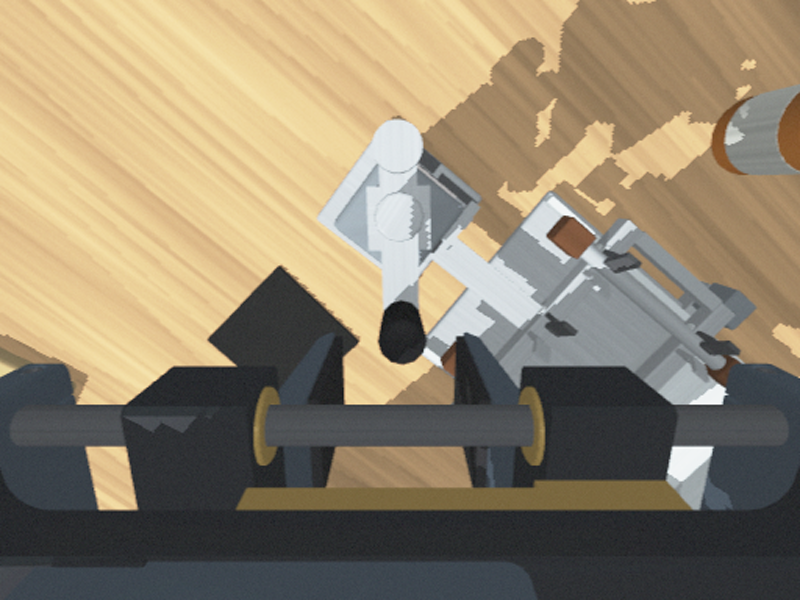

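The crank is fully down on the screw, with the boss and knob where I predicted them. Before winding I measure the pointer and the marker.

Run:
```python
from h import *
import pickle
s=r.grab_frame("scene"); pickle.dump(s,open("s1.pkl","wb"))
a,b,c=[pickle.load(open(f"w{i}.pkl","rb")) for i in (7,8,10)]
def g(f,x,y,w,h,k): return cv2.resize(f["image"][y:y+h,x:x+w],(w*k,h*k),interpolation=cv2.INTER_CUBIC)
X=(.56,.2858,.06); print([np.round(proj(f,X)).tolist() for f in (s,a,b,c)])
p=[np.round(proj(f,X)).astype(int) for f in (s,a,b,c)]
S=g(s,p[0][0]-25,max(p[0][1]-30,0),50,60,8)
def w(f,q): return g(f,q[0]-25,max(q[1]-25,0),50,37,8)
print([(q[0]-25,max(q[1]-25,0)) for q in p], (p[0][0]-25,p[0][1]-30))
m=np.zeros((592,800,3),np.uint8); m[:480,:400]=S; m[:296,400:]=w(a,p[1]); m[296:,400:]=w(b,p[2])
cv2.imwrite("pics/m5.png",m)
```

```text
[[378.0, 227.0], [350.0, 76.0], [346.0, 128.0], [276.0, 110.0]]
[(np.int64(353), np.int64(202)), (np.int64(325), np.int64(51)), (np.int64(321), np.int64(103)), (np.int64(251), np.int64(85))] (np.int64(353), np.int64(197))
```

View pics/m5.png

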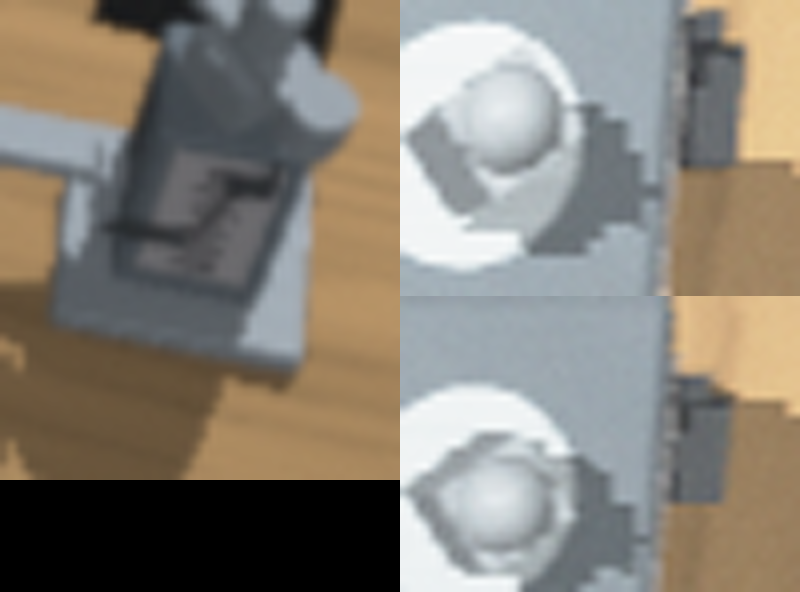

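Run:
```python
from h import *
import pickle
s=pickle.load(open("s1.pkl","rb"))
def bx(f,px,x0):
    d=f["R"].T@np.array([(px[0]-f["cx"])/f["fx"],(px[1]-f["cy"])/f["fy"],1]); c=-f["R"].T@f["t"]
    n=np.array([1,.045,0]); k=(n@np.array([x0,.286,0])-n@c)/(n@d); return c+k*d
for x0 in (.557,.567):
  for n,p in [("ptr base",(120,230)),("ptr mid",(160,233)),("ptr tip",(190,236)),("mark tip",(222,190)),("mark mid",(250,186)),("mark R",(280,183)),("scale TL",(165,150)),("scale BL",(135,265)),("scale BR",(245,290)),("face BR",(250,300))]:
    print(x0,n,np.round(bx(s,(353+p[0]/8-.45,197+p[1]/8-.45),x0),4))
for d in r.outline_of(r.grab_frame("scene"),"pointer")+r.outline_of(s,"mark") if False else []: print(d)
```

```text
0.557 ptr base [0.5584 0.2543 0.052 ]
0.557 ptr mid [0.5578 0.2693 0.0552]
0.557 ptr tip [0.5572 0.2805 0.0571]
0.557 mark tip [0.557  0.2859 0.0894]
0.557 mark mid [0.5566 0.2952 0.0952]
0.557 mark R [0.5561 0.3053 0.1005]
0.557 scale TL [0.5581 0.2607 0.1067]
0.557 scale BL [0.558  0.2642 0.0315]
0.557 scale BR [0.556  0.3079 0.0297]
0.557 face BR [0.5559 0.3111 0.0239]
0.567 ptr base [0.5685 0.253  0.0649]
0.567 ptr mid [0.5678 0.2678 0.068 ]
0.567 ptr tip [0.5673 0.279  0.0699]
0.567 mark tip [0.5671 0.2843 0.1018]
0.567 mark mid [0.5667 0.2935 0.1075]
0.567 mark R [0.5662 0.3034 0.1127]
0.567 scale TL [0.5682 0.2593 0.1189]
0.567 scale BL [0.568  0.2628 0.0446]
0.567 scale BR [0.5661 0.306  0.0428]
0.567 face BR [0.566  0.3092 0.0371]
```

The pointer needs to rise about 32-38 mm, roughly 3 turns. I'll grip the knob and wind clockwise, half a turn first.

Emit:
apply_moves --plan '[{"linear": [1,0,20],"dr": [0,0,0]},{"linear": [0,0,20],"dr": [0,0,0]},{"linear": [0,0,20],"dr": [0,0,0]},{"linear": [0,0,0],"dr": [0,0,0]}]'

```text
t: 26.45
position: [0.4845, 0.25, 0.1567]
eef_rot: [0.0, 0.937, 0.35, -0.002]
force: [-0.7, 0.4, -1.2]
opening: 0.502
```

Emit:
apply_moves --plan '[{"linear": [0,0,0],"dr": [0,0,0]},{"linear": [0,0,0],"dr": [0,0,0]},{"linear": [0,0,0],"dr": [0,0,0]},{"linear": [0,0,0],"dr": [0,0,0]},{"linear": [0,0,0],"dr": [0,0,0]},{"linear": [0,0,0],"dr": [0,0,0]}]' --fingers 0

```text
t: 26.95
position: [0.4862, 0.2506, 0.1608]
eef_rot: [-0.0, 0.937, 0.35, 0.001]
force: [1.3, -0.6, 2.7]
opening: 0.234
```

Emit:
apply_moves --plan '[{"linear": [3.3,-18.8,0],"dr": [0,0,0]},{"linear": [9.6,-16.5,0],"dr": [0,0,0]},{"linear": [14.6,-12.3,0],"dr": [0,0,0]},{"linear": [17.9,-6.5,0],"dr": [0,0,0]},{"linear": [0,0,0],"dr": [0,0,0]}]'

```text
t: 27.37
position: [0.4847, 0.3223, 0.1593]
eef_rot: [0.0, 0.937, 0.35, -0.001]
force: [-2.3, 0.5, -2.5]
opening: 0.234
```

Emit:
apply_moves --plan '[{"linear": [19.1,0,0],"dr": [0,0,0]},{"linear": [17.9,6.5,0],"dr": [0,0,0]},{"linear": [14.6,12.3,0],"dr": [0,0,0]},{"linear": [9.6,16.5,0],"dr": [0,0,0]},{"linear": [3.3,18.8,0],"dr": [0,0,0]},{"linear": [-3.3,18.8,0],"dr": [0,0,0]},{"linear": [-9.6,16.5,0],"dr": [0,0,0]},{"linear": [-14.6,12.3,0],"dr": [0,0,0]},{"linear": [-17.9,6.5,0],"dr": [0,0,0]}]'

```text
t: 28.12
position: [0.5692, 0.2509, 0.1594]
eef_rot: [-0.001, 0.937, 0.349, -0.001]
force: [-8.6, 11.6, -3.5]
opening: 0.234
```

Emit:
apply_moves --plan '[{"linear": [-19.1,0,0],"dr": [0,0,0]},{"linear": [-17.9,-6.5,0],"dr": [0,0,0]},{"linear": [-14.6,-12.3,0],"dr": [0,0,0]},{"linear": [-9.6,-16.5,0],"dr": [0,0,0]},{"linear": [-3.3,-18.8,0],"dr": [0,0,0]},{"linear": [0,0,0],"dr": [0,0,0]},{"linear": [0,0,0],"dr": [0,0,0]}]'

```text
t: 28.7
position: [0.4844, 0.2498, 0.1611]
eef_rot: [0.0, 0.937, 0.35, -0.001]
force: [-8.1, -9.6, 15.4]
opening: 0.236
```

Run:
```python
from h import *
import pickle
s0=pickle.load(open("s1.pkl","rb")); s=r.grab_frame("scene"); pickle.dump(s,open("s2.pkl","wb"))
go((.4856,.2500,.158),41)
# darkness profile along the scale's line for the pointer column and the mark column
def proff(f,y0,x0=.562):
    zs=np.arange(.02,.115,.002); g=cv2.cvtColor(f["image"],cv2.COLOR_BGR2GRAY).astype(np.float32)
    o=[]
    for z in zs:
        p=np.mean([[cv2.getRectSubPix(g,(1,1),tuple(map(float,proj(f,(x0-.045*(y-.286),y,z)))))[0,0]] for y in np.linspace(y0-.003,y0+.003,3)]); o.append(int(p))
    return o
for n,y in (("ptr",.270),("mark",.296)):
    print(n,"before",proff(s0,y)); print(n,"after ",proff(s,y))
```

```text
shift before turn [1.  0.4 2.9] dr [0.    0.002 0.   ] shift after turn [1.  0.4 3. ] | now [0.4846 0.2496 0.161 ] 41.0 F [-7.5 -9.9 14.2] op 0.237 t 28.8
ptr before [89, 88, 85, 81, 78, 76, 75, 77, 83, 88, 94, 98, 101, 101, 100, 98, 91, 82, 72, 62, 54, 56, 63, 72, 83, 94, 101, 103, 104, 104, 104, 104, 104, 104, 104, 104, 104, 103, 104, 104, 104, 105, 105, 105, 104, 102, 98, 92]
ptr after  [90, 88, 86, 82, 79, 77, 75, 78, 83, 89, 95, 100, 103, 104, 105, 105, 105, 105, 104, 104, 103, 99, 92, 83, 70, 59, 55, 61, 69, 80, 91, 100, 103, 104, 105, 105, 105, 104, 105, 105, 105, 105, 106, 106, 105, 102, 99, 93]
mark before [91, 89, 87, 83, 79, 75, 75, 78, 81, 86, 92, 98, 99, 100, 101, 101, 102, 102, 101, 100, 102, 103, 103, 102, 102, 103, 104, 104, 102, 101, 100, 101, 101, 101, 98, 94, 85, 73, 62, 54, 48, 48, 54, 60, 69, 78, 82, 80]
mark after  [92, 90, 88, 84, 80, 76, 75, 78, 81, 87, 93, 99, 100, 101, 102, 103, 103, 103, 102, 102, 103, 104, 104, 103, 103, 104, 104, 104, 103, 102, 101, 102, 102, 102, 99, 96, 86, 74, 63, 55, 49, 50, 55, 61, 70, 79, 82, 81]
```

Emit:
apply_moves --plan '[{"linear": [2.6,-19.5,-1],"dr": [0,0,0]},{"linear": [9.6,-16.5,0],"dr": [0,0,0]},{"linear": [14.6,-12.3,0],"dr": [0,0,0]},{"linear": [17.9,-6.5,0],"dr": [0,0,0]},{"linear": [19.1,0,0],"dr": [0,0,0]},{"linear": [17.9,6.5,0],"dr": [0,0,0]},{"linear": [14.6,12.3,0],"dr": [0,0,0]},{"linear": [9.6,16.5,0],"dr": [0,0,0]},{"linear": [3.3,18.8,0],"dr": [0,0,0]}]'

```text
t: 29.5
position: [0.5661, 0.3216, 0.1587]
eef_rot: [0.0, 0.937, 0.35, -0.003]
force: [-11.5, -4.9, -16.1]
opening: 0.233
```

Emit:
apply_moves --plan '[{"linear": [-3.3,18.8,0],"dr": [0,0,0]},{"linear": [-9.6,16.5,0],"dr": [0,0,0]},{"linear": [-14.6,12.3,0],"dr": [0,0,0]},{"linear": [-17.9,6.5,0],"dr": [0,0,0]},{"linear": [-19.1,0,0],"dr": [0,0,0]},{"linear": [-17.9,-6.5,0],"dr": [0,0,0]},{"linear": [-14.6,-12.3,0],"dr": [0,0,0]},{"linear": [-9.6,-16.5,0],"dr": [0,0,0]},{"linear": [-3.3,-18.8,0],"dr": [0,0,0]}]'

```text
t: 30.25
position: [0.4834, 0.2489, 0.1612]
eef_rot: [0.0, 0.937, 0.349, -0.0]
force: [5.2, -1.2, -3.3]
opening: 0.236
```

Emit:
apply_moves --plan '[{"linear": [3.3,-18.8,0],"dr": [0,0,0]},{"linear": [9.6,-16.5,0],"dr": [0,0,0]},{"linear": [14.6,-12.3,0],"dr": [0,0,0]},{"linear": [17.9,-6.5,0],"dr": [0,0,0]},{"linear": [19.1,0,0],"dr": [0,0,0]},{"linear": [17.9,6.5,0],"dr": [0,0,0]},{"linear": [14.6,12.3,0],"dr": [0,0,0]},{"linear": [9.6,16.5,0],"dr": [0,0,0]},{"linear": [3.3,18.8,0],"dr": [0,0,0]}]'

```text
t: 31.0
position: [0.5662, 0.3215, 0.159]
eef_rot: [0.0, 0.937, 0.35, -0.003]
force: [-12.1, -6.0, -13.3]
opening: 0.235
```

Emit:
apply_moves --plan '[{"linear": [-3.3,18.8,0],"dr": [0,0,0]},{"linear": [-9.6,16.5,0],"dr": [0,0,0]},{"linear": [-14.6,12.3,0],"dr": [0,0,0]},{"linear": [-17.9,6.5,0],"dr": [0,0,0]},{"linear": [-19.1,0,0],"dr": [0,0,0]},{"linear": [-17.9,-6.5,0],"dr": [0,0,0]},{"linear": [-14.6,-12.3,0],"dr": [0,0,0]},{"linear": [-9.6,-16.5,0],"dr": [0,0,0]},{"linear": [-3.3,-18.8,0],"dr": [0,0,0]},{"linear": [0,0,0],"dr": [0,0,0]}]'

```text
t: 31.83
position: [0.4825, 0.2507, 0.1613]
eef_rot: [0.0, 0.937, 0.35, -0.001]
force: [-7.8, -6.3, 8.3]
opening: 0.236
```

```bash
cat >> h.py <<'E'
def dark(f,y0,x0=.562):
    zs=np.arange(.04,.112,.001); g=cv2.cvtColor(f["image"],cv2.COLOR_BGR2GRAY).astype(np.float32)
    o=np.array([np.mean([cv2.getRectSubPix(g,(1,1),tuple(map(float,proj(f,(x0-.045*(y-.286),y,z)))))[0,0] for y in np.linspace(y0-.003,y0+.003,3)]) for z in zs])
    w=np.clip(85-o,0,None); return (w*zs).sum()/w.sum(), o.astype(int)[::2].tolist()
E
python3 - <<'E'
from h import *
import pickle
go((.4850,.2497,.158),41)
s=r.grab_frame("scene"); pickle.dump(s,open("s3.pkl","wb"))
for n in (1,2,3):
    f=pickle.load(open(f"s{n}.pkl","rb")); print(n,[round(dark(f,y)[0],4) for y in (.266,.270,.274,.292,.296,.300)])
print(dark(s,.27)[1],dark(s,.296)[1])
E
```

```text
shift before turn [1.3 2.4 3.3] dr [-0.     0.001 -0.   ] shift after turn [1.3 2.4 3.3] | now [0.4825 0.2507 0.1613] 41.0 F [-7.8 -6.3  8.3] op 0.236 t 31.8
1 [np.float64(0.0608), np.float64(0.0609), np.float64(0.0612), np.float64(0.0999), np.float64(0.1015), np.float64(0.1027)]
2 [np.float64(0.0723), np.float64(0.0721), np.float64(0.072), np.float64(0.0999), np.float64(0.1014), np.float64(0.1027)]
3 [np.float64(0.0963), np.float64(0.0961), np.float64(0.0959), np.float64(0.1), np.float64(0.1015), np.float64(0.1027)]
[95, 100, 103, 104, 105, 105, 105, 105, 105, 105, 106, 106, 106, 106, 105, 105, 106, 106, 106, 106, 105, 104, 101, 97, 90, 79, 66, 59, 55, 57, 67, 78, 89, 98, 103, 101] [93, 98, 100, 101, 102, 103, 103, 103, 102, 102, 103, 104, 103, 103, 102, 104, 104, 105, 103, 102, 101, 102, 102, 102, 99, 95, 86, 74, 64, 56, 49, 49, 55, 61, 70, 79]
```

Emit:
apply_moves --plan '[{"linear": [2.5,-18.8,0],"dr": [0,0,0]},{"linear": [9.6,-16.5,0],"dr": [0,0,0]},{"linear": [14.6,-12.3,0],"dr": [0,0,0]},{"linear": [17.9,-6.5,0],"dr": [0,0,0]},{"linear": [19.1,0,0],"dr": [0,0,0]},{"linear": [17.9,6.5,0],"dr": [0,0,0]},{"linear": [14.6,12.3,0],"dr": [0,0,0]},{"linear": [0,0,0],"dr": [0,0,0]},{"linear": [0,0,0],"dr": [0,0,0]}]'

```text
t: 32.63
position: [0.5343, 0.3391, 0.1597]
eef_rot: [0.0, 0.937, 0.35, -0.001]
force: [-1.6, -3.6, -9.2]
opening: 0.234
```

Run:
```python
from h import *
import pickle
go((.5265,.2858,.145),81)
s=r.grab_frame("scene"); pickle.dump(s,open("s4.pkl","wb"))
print([round(dark(s,y)[0],4) for y in (.262,.266,.270,.274,.278,.288,.292,.296,.300,.304)])
p=np.round(proj(s,(.56,.2858,.08))).astype(int)
g=lambda f:cv2.resize(f["image"][p[1]-14:p[1]+14,p[0]-18:p[0]+19],None,fx=10.8,fy=10.8,interpolation=cv2.INTER_CUBIC)
m=np.vstack([np.hstack([g(pickle.load(open("s1.pkl","rb"))),g(pickle.load(open("s2.pkl","rb")))]),np.hstack([g(pickle.load(open("s3.pkl","rb"))),g(s)])])
cv2.imwrite("pics/m6.png",m); print(m.shape)
```

```text
shift before turn [-40.7  35.1  14.7] dr [-0.001  0.002 -0.7  ] shift after turn [-53.8   0.6  14.7] | now [0.5343 0.3391 0.1597] 40.9 F [-1.6 -3.6 -9.2] op 0.234 t 32.6
[np.float64(0.0899), np.float64(0.1011), np.float64(0.1007), np.float64(0.1), np.float64(0.0993), np.float64(0.0916), np.float64(0.0999), np.float64(0.1015), np.float64(0.1027), np.float64(0.1032)]
(604, 800, 3)
```

View pics/m6.png

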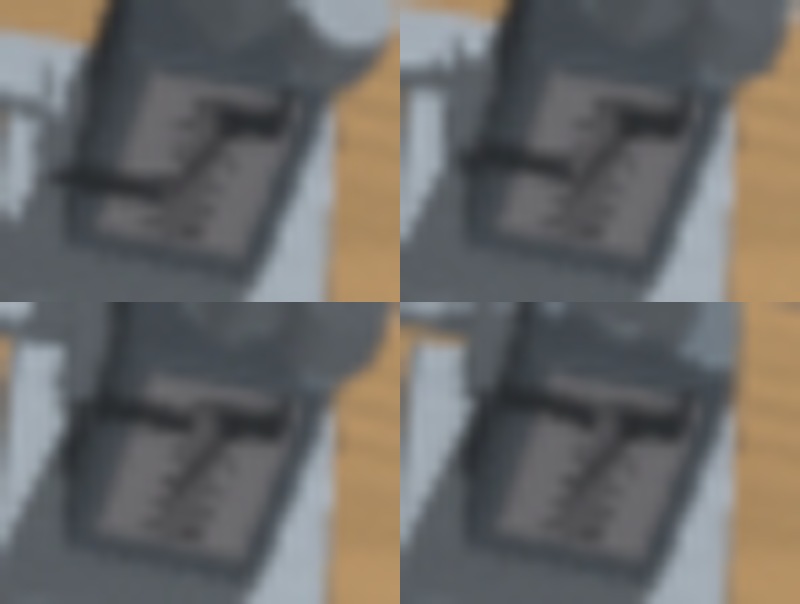

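Pictures 1-4 show the pointer (left tongue) climbing to sit level with the marker (right tongue). In the last panel the line from pointer (550,402) to marker (655,427) runs parallel to the scale's edges. Next I take the crank off and put it back on the mat.

Emit:
apply_moves --plan '[{"linear": [0,0,0],"dr": [0,0,0]},{"linear": [0,0,0],"dr": [0,0,0]},{"linear": [0,0,0],"dr": [0,0,0]},{"linear": [0,0,-20],"dr": [0,0,0]},{"linear": [0,0,-30],"dr": [0,0,0]},{"linear": [0,0,-12],"dr": [0,0,0]},{"linear": [0,0,0],"dr": [0,0,-0.089]},{"linear": [0,0,0],"dr": [0,0,-0.089]},{"linear": [0,0,0],"dr": [0,0,-0.089]},{"linear": [0,0,0],"dr": [0,0,-0.089]}]' --fingers 0.5

```text
t: 33.52
position: [0.5344, 0.3404, 0.2236]
eef_rot: [-0.0, 0.859, 0.512, 0.001]
force: [-1.0, -0.7, -0.3]
opening: 0.499
```

Emit:
apply_moves --plan '[{"linear": [0,0,0],"dr": [0,0,-0.089]},{"linear": [0,0,0],"dr": [0,0,-0.089]},{"linear": [0,0,0],"dr": [0,0,-0.089]},{"linear": [0,0,0],"dr": [0,0,-0.087]},{"linear": [-27,0,0],"dr": [0,0,0]},{"linear": [-27,0,0],"dr": [0,0,0]},{"linear": [0,0,0],"dr": [0,0,0]},{"linear": [0,0,0],"dr": [0,0,0]}]'

```text
t: 34.18
position: [0.5265, 0.2861, 0.2236]
eef_rot: [0.0, 0.757, 0.653, 0.001]
force: [0.9, 0.3, 0.3]
opening: 0.503
```

Run:
```python
from h import *
go((.5265,.2858,.149),81.7)
f=r.grab_frame("wrist"); cv2.imwrite("pics/w11.png",f["image"])
for k in ("crank_hub","crank_knob"): print(k,[(round(d["score"],2),np.round(d["at"]).tolist(),int(d["mask"].sum())) for d in r.outline_of(f,k)])
g=cv2.cvtColor(f["image"],cv2.COLOR_BGR2GRAY)
print(proj(f,(.5265+.008,.2858+.0544,.198)))
p=proj(f,(.5265+.008,.2858+.0544,.19)); 
m=(g<45).astype(np.uint8); m[190:]=0
n,l,st,c=cv2.connectedComponentsWithStats(m)
print([(st[k].tolist(),np.round(c[k],1).tolist()) for k in range(1,n) if st[k,4]>60])
```

```text
shift before turn [-0.4 -0.  74.6] dr [ 0.001 -0.001 -0.002] shift after turn [-0.3  0.1 74.6] | now [0.5265 0.2861 0.2236] 81.6 F [0.9 0.3 0.3] op 0.503 t 34.2
crank_hub [(0.86, [254.0, 200.0], 3683)]
crank_knob [(0.79, [250.0, 190.0], 3696)]
[254.24811057 150.6937781 ]
[([231, 135, 28, 37, 494], [245.7, 153.6])]
```

Emit:
apply_moves --plan '[{"linear": [0,0,25],"dr": [0,0,0]},{"linear": [0,0,25],"dr": [0,0,0]},{"linear": [0,0,15],"dr": [0,0,0]},{"linear": [0,0,9],"dr": [0,0,0]},{"linear": [0,0,0],"dr": [0,0,0]}]'

```text
t: 34.75
position: [0.5256, 0.2869, 0.1473]
eef_rot: [-0.0, 0.757, 0.654, -0.001]
force: [-0.6, -0.1, -0.1]
opening: 0.5
```

Emit:
apply_moves --plan '[{"linear": [0,0,0],"dr": [0,0,0]},{"linear": [0,0,0],"dr": [0,0,0]},{"linear": [0,0,0],"dr": [0,0,0]},{"linear": [0,0,0],"dr": [0,0,0]},{"linear": [0,0,0],"dr": [0,0,0]},{"linear": [0,0,0],"dr": [0,0,0]}]' --fingers 0

```text
t: 35.25
position: [0.5269, 0.287, 0.15]
eef_rot: [0.0, 0.757, 0.654, 0.001]
force: [-1.5, -0.3, 6.2]
opening: 0.256
```

Emit:
apply_moves --plan '[{"linear": [0,0,-5],"dr": [0,0,0]},{"linear": [0,0,-8],"dr": [0,0,0]},{"linear": [0,0,-8],"dr": [0,0,0]},{"linear": [0,0,-10],"dr": [0,0,0]},{"linear": [0,0,-15],"dr": [0,0,0]},{"linear": [0,0,-15],"dr": [0,0,0]}]'

```text
t: 35.75
position: [0.5262, 0.2866, 0.2113]
eef_rot: [-0.0, 0.757, 0.654, -0.0]
force: [-0.5, -0.6, -2.8]
opening: 0.258
```

Run:
```python
from h import *
go((.365,.288,.20),81.7)
s=r.grab_frame("scene"); print([round(dark(s,y)[0],4) for y in (.266,.270,.274,.278,.292,.296,.300)])
f=r.grab_frame("wrist"); g=cv2.cvtColor(f["image"],cv2.COLOR_BGR2GRAY); m=(g<45).astype(np.uint8); m[190:]=0
n,l,st,c=cv2.connectedComponentsWithStats(m)
print([(st[k].tolist(),np.round(c[k],1).tolist()) for k in range(1,n) if st[k,4]>60])
```

```text
shift before turn [ -22.1 -159.7   11.3] dr [-0.     0.    -0.001] shift after turn [ -21.9 -159.7   11.3] | now [0.5262 0.2866 0.2113] 81.6 F [-0.5 -0.6 -2.8] op 0.258 t 35.8
[np.float64(0.1), np.float64(0.0997), np.float64(0.099), np.float64(0.098), np.float64(0.0984), np.float64(0.1012), np.float64(0.1028)]
[([218, 143, 48, 47, 1123], [244.2, 167.7])]
```

Emit:
apply_moves --plan '[{"linear": [-2,-16,0],"dr": [0,0,0]},{"linear": [-4,-28,0],"dr": [0,0,0]},{"linear": [-5,-36,0],"dr": [0,0,0]},{"linear": [-5,-36,0],"dr": [0,0,0]},{"linear": [-4,-28,0],"dr": [0,0,0]},{"linear": [-2,-16,10],"dr": [0,0,0]},{"linear": [0,0,25],"dr": [0,0,0]},{"linear": [0,0,30],"dr": [0,0,0]},{"linear": [0,0,30],"dr": [0,0,0]},{"linear": [0,0,30],"dr": [0,0,0]}]'

```text
t: 36.68
position: [0.3647, 0.2882, 0.0839]
eef_rot: [0.0, 0.757, 0.654, 0.001]
force: [1.3, 0.2, -3.9]
opening: 0.257
```

Emit:
apply_moves --plan '[{"linear": [0,0,20],"dr": [0,0,0]},{"linear": [0,0,10],"dr": [0,0,0]},{"linear": [0,0,5],"dr": [0,0,0]},{"linear": [0,0,0],"dr": [0,0,0]}]'

```text
t: 37.02
position: [0.3647, 0.2881, 0.0497]
eef_rot: [-0.0, 0.757, 0.654, -0.0]
force: [-0.1, -0.0, -3.1]
opening: 0.258
```

Run:
```python
from h import *
go((.365,.288,.044),81.7)
```

```text
shift before turn [-0.1  0.3  5.7] dr [-0.001  0.001 -0.001] shift after turn [-0.1  0.3  5.7] | now [0.3647 0.2881 0.0497] 81.6 F [-0.1 -0.  -3.1] op 0.258 t 37.0
```

Emit:
apply_moves --plan '[{"linear": [0,0,2],"dr": [0,0,0]},{"linear": [0,0,2],"dr": [0,0,0]},{"linear": [0,0,1],"dr": [0,0,0]},{"linear": [0,0,0],"dr": [0,0,0]}]'

```text
t: 37.35
position: [0.3652, 0.2884, 0.0456]
eef_rot: [0.0, 0.757, 0.654, 0.0]
force: [0.7, -1.0, -3.5]
opening: 0.256
```

Emit:
apply_moves --plan '[{"linear": [0,0,1],"dr": [0,0,0]},{"linear": [0,0,1],"dr": [0,0,0]},{"linear": [0,0,0],"dr": [0,0,0]}]'

```text
t: 37.6
position: [0.3652, 0.2887, 0.0435]
eef_rot: [-0.0, 0.757, 0.654, 0.0]
force: [-3.6, 0.8, 6.8]
opening: 0.256
```

Emit:
apply_moves --plan '[{"linear": [0,0,0],"dr": [0,0,0]},{"linear": [0,0,0],"dr": [0,0,0]},{"linear": [0,0,0],"dr": [0,0,0]},{"linear": [0,0,-15],"dr": [0,0,0]},{"linear": [0,0,-38],"dr": [0,0,0]},{"linear": [0,0,-38],"dr": [0,0,0]},{"linear": [0,0,-38],"dr": [0,0,-0.065]},{"linear": [0,0,-38],"dr": [0,0,-0.065]},{"linear": [0,0,-38],"dr": [0,0,-0.065]},{"linear": [0,0,0],"dr": [0,0,0]}]' --fingers 0.5

```text
t: 38.43
position: [0.3675, 0.2901, 0.2551]
eef_rot: [0.001, 0.688, 0.726, 0.005]
force: [1.2, 0.8, 1.2]
opening: 0.498
```

Run:
```python
from h import *
import pickle
go((.57,-.26,.23),92.7)
for n in ("top","scene"):
    f=r.grab_frame(n); pickle.dump(f,open(n+"9.pkl","wb"))
    for k in ("crank_hub","tray_handle","mat","mug","sauce","bowl"): print(n,k,[(round(d["score"],2),np.round(d["at"]).tolist(),int(d["mask"].sum())) for d in r.outline_of(f,k)][:3])
    if n=="scene": print([round(dark(f,y)[0],4) for y in (.266,.270,.274,.278,.292,.296,.300)])
```

```text
shift before turn [-560.2  172.8   23.7] dr [ 0.008 -0.005  0.006] shift after turn [-559.   176.4   25.1] | now [0.3675 0.2901 0.2551] 93.1 F [1.2 0.8 1.2] op 0.498 t 38.4
top crank_hub [(0.66, [104.0, 249.0], 447)]
top tray_handle [(0.74, [225.0, 189.0], 2732)]
top mat [(0.93, [111.0, 256.0], 865)]
top mug [(0.57, [213.0, 245.0], 324)]
top sauce [(0.37, [225.0, 189.0], 2516)]
top bowl [(0.73, [160.0, 192.0], 1367), (0.66, [255.0, 128.0], 2439)]
scene crank_hub [(0.83, [384.0, 188.0], 391)]
scene tray_handle [(0.88, [279.0, 200.0], 1760)]
scene mat [(0.76, [382.0, 199.0], 269)]
scene mug [(0.48, [296.0, 169.0], 238)]
scene sauce [(0.88, [307.0, 260.0], 661)]
scene bowl [(0.76, [236.0, 241.0], 1994), (0.4, [335.0, 204.0], 1128)]
[np.float64(0.1011), np.float64(0.1007), np.float64(0.1), np.float64(0.0979), np.float64(0.0983), np.float64(0.1013), np.float64(0.1028)]
```

Emit:
apply_moves --plan '[{"linear": [-35,11,0],"dr": [0,0,0]},{"linear": [-35,11,0],"dr": [0,0,0]},{"linear": [-35,11,0],"dr": [0,0,0]},{"linear": [-35,11,0],"dr": [0,0,0]},{"linear": [-35,11,0],"dr": [0,0,0]},{"linear": [-35,11,0],"dr": [0,0,0]},{"linear": [-35,11,0],"dr": [0,0,0]},{"linear": [-35,11,0],"dr": [0,0,0]}]' --fingers 0

```text
t: 39.8
position: [0.4668, 0.011, 0.2482]
eef_rot: [0.0, 0.69, 0.724, 0.0]
force: [0.6, 1.3, 0.2]
opening: 0.004
```

Emit:
apply_moves --plan '[{"linear": [-35,11,0],"dr": [0,0,0]},{"linear": [-35,11,0],"dr": [0,0,0]},{"linear": [-35,11,0],"dr": [0,0,0]},{"linear": [-35,11,0],"dr": [0,0,0]},{"linear": [-35,11,0],"dr": [0,0,0]},{"linear": [-35,11,0],"dr": [0,0,0]},{"linear": [-35,11,0],"dr": [0,0,0]},{"linear": [-35,11,0],"dr": [0,0,0]},{"linear": [0,0,0],"dr": [0,0,0]},{"linear": [0,0,0],"dr": [0,0,0]}]'

```text
t: 40.63
position: [0.5682, -0.2638, 0.2475]
eef_rot: [-0.0, 0.69, 0.724, -0.0]
force: [0.1, 0.4, 0.3]
opening: 0.002
```

Run:
```python
from h import *
import pickle
go((.55,-.24,.06),92.7)
def blobs(f,th,c,w=45):
    g=cv2.cvtColor(f["image"],cv2.COLOR_BGR2GRAY); m=(g<th).astype(np.uint8)
    k=np.zeros_like(m); k[max(0,int(c[1])-w):int(c[1])+w,max(0,int(c[0])-w):int(c[0])+w]=1; m*=k
    n,l,st,ce=cv2.connectedComponentsWithStats(m)
    for j in range(1,n):
        if st[j,4]>12:
            q=cv2.minAreaRect(np.argwhere(l==j)[:,::-1].astype(np.float32)); print(st[j].tolist(),np.round(ce[j],1),"rect",np.round(cv2.boxPoints(q),1).tolist())
X=(.548,-.171,.06)
for n in ("top","scene"):
    f=pickle.load(open(n+"9.pkl","rb")); c=proj(f,X); print(n,c); blobs(f,45,c,25)
f=r.grab_frame("wrist"); pickle.dump(f,open("w12.pkl","wb")); c=proj(f,X); print("wrist",c); blobs(f,45,c,45)
```

```text
shift before turn [ 24.6 -17.  187.6] dr [-0. -0. -0.] shift after turn [ 24.7 -17.1 187.5] | now [ 0.5682 -0.2638  0.2475] 92.7 F [0.1 0.4 0.3] op 0.002 t 40.6
top [269.9510809  189.58719507]
scene [241.92880912 191.65299525]
[241, 183, 9, 17, 54] [243.4 189.7] rect [[237.0, 197.0], [244.1999969482422, 182.60000610351562], [249.0, 185.0], [241.8000030517578, 199.39999389648438]]
wrist [241.14787694 102.46306306]
[216, 94, 47, 9, 325] [239.4  98. ] rect [[216.0, 94.0], [262.0, 94.0], [262.0, 102.0], [216.0, 102.0]]
```

Emit:
apply_moves --plan '[{"linear": [6,-4.5,20],"dr": [0,0,0]},{"linear": [6,-4.5,30],"dr": [0,0,0]},{"linear": [6,-4.5,35],"dr": [0,0,0]},{"linear": [7,-5,35],"dr": [0,0,0]},{"linear": [0,0,35],"dr": [0,0,0]},{"linear": [0,0,30],"dr": [0,0,0]},{"linear": [0,0,7],"dr": [0,0,0]},{"linear": [0,0,0],"dr": [0,0,0]}]'

```text
t: 41.35
position: [0.5471, -0.2369, 0.0546]
eef_rot: [-0.002, 0.689, 0.725, -0.001]
force: [0.2, 1.3, -0.5]
opening: 0.005
```

Run:
```python
from h import *
import pickle
f=pickle.load(open("w12.pkl","rb"))
for z in (.07,.08,.09): print(z,back(f,(239.4,95.5),z),np.linalg.norm(back(f,(215.5,97),z)-back(f,(262.5,97),z)))
go((.547,-.19,.055),92.7)
```

```text
0.07 [ 0.54621117 -0.16392184  0.07      ] 0.05428228453832151
0.08 [ 0.54675824 -0.16460017  0.08      ] 0.05272440628543121
0.09 [ 0.54730531 -0.1652785   0.09      ] 0.0511665280325409
shift before turn [46.9  2.3 -0.3] dr [-0.003 -0.002  0.003] shift after turn [46.9  2.1 -0.4] | now [ 0.5471 -0.2369  0.0546] 92.9 F [ 0.2  1.3 -0.5] op 0.005 t 41.4
```

Emit:
apply_moves --plan '[{"linear": [20,0,2],"dr": [0,0,0]},{"linear": [15,0,2],"dr": [0,0,0]},{"linear": [8,0,0],"dr": [0,0,0]},{"linear": [8,0,0],"dr": [0,0,0]},{"linear": [8,0,0],"dr": [0,0,0]},{"linear": [10,0,0],"dr": [0,0,0]},{"linear": [12,0,0],"dr": [0,0,0]},{"linear": [12,0,0],"dr": [0,0,0]}]'

```text
t: 42.02
position: [0.5441, -0.1447, 0.0524]
eef_rot: [0.0, 0.69, 0.724, 0.0]
force: [1.2, -2.5, 1.6]
opening: 0.004
```

Emit:
apply_moves --plan '[{"linear": [12,0,0],"dr": [0,0,0]},{"linear": [12,0,0],"dr": [0,0,0]},{"linear": [12,0,0],"dr": [0,0,0]},{"linear": [12,0,0],"dr": [0,0,0]}]'

```text
t: 42.35
position: [0.5414, -0.0963, 0.052]
eef_rot: [-0.0, 0.69, 0.724, -0.0]
force: [1.6, -2.3, 1.0]
opening: 0.007
```

Emit:
apply_moves --plan '[{"linear": [8,0,0],"dr": [0,0,0]},{"linear": [8,0,0],"dr": [0,0,0]},{"linear": [6,0,0],"dr": [0,0,0]},{"linear": [4,0,0],"dr": [0,0,0]},{"linear": [0,0,0],"dr": [0,0,0]}]'

```text
t: 42.77
position: [0.5398, -0.0708, 0.0519]
eef_rot: [-0.0, 0.689, 0.724, -0.0]
force: [-0.9, -1.3, -0.1]
opening: 0.007
```

Emit:
apply_moves --plan '[{"linear": [3,0,0],"dr": [0,0,0]},{"linear": [3,0,0],"dr": [0,0,0]},{"linear": [0,0,0],"dr": [0,0,0]}]'

```text
t: 43.02
position: [0.5397, -0.0652, 0.0519]
eef_rot: [-0.0, 0.69, 0.724, -0.0]
force: [0.1, -1.0, -0.6]
opening: 0.004
```

Emit:
apply_moves --plan '[{"linear": [3,0,0],"dr": [0,0,0]},{"linear": [3,0,0],"dr": [0,0,0]},{"linear": [0,0,0],"dr": [0,0,0]}]'

```text
t: 43.27
position: [0.5397, -0.0617, 0.0521]
eef_rot: [0.001, 0.689, 0.725, -0.001]
force: [-3.0, -32.6, -3.0]
opening: 0.004
```

Emit:
apply_moves --plan '[{"linear": [1,0,0],"dr": [0,0,0]},{"linear": [0,0,0],"dr": [0,0,0]},{"linear": [0,0,0],"dr": [0,0,0]}]'

```text
t: 43.52
position: [0.5397, -0.0616, 0.0522]
eef_rot: [0.002, 0.689, 0.725, -0.001]
force: [-3.2, -42.6, -2.3]
opening: 0.006
```

Emit:
apply_moves --plan '[{"linear": [-10,0,0],"dr": [0,0,0]},{"linear": [-30,0,0],"dr": [0,0,0]},{"linear": [-35,0,-10],"dr": [0,0,0]},{"linear": [-35,0,-30],"dr": [0,0,0]},{"linear": [-30,0,-38],"dr": [0,0,0]},{"linear": [0,0,-38],"dr": [0,0,0]},{"linear": [0,0,-38],"dr": [0,0,0]},{"linear": [0,0,0],"dr": [0,0,0]},{"linear": [0,0,0],"dr": [0,0,0]}]'

```text
t: 44.27
position: [0.5471, -0.1914, 0.2001]
eef_rot: [0.002, 0.69, 0.724, 0.001]
force: [0.2, -0.5, 0.2]
opening: 0.005
```

Run:
```python
from h import *
import pickle
go((.547,-.19,.055),92.7)
f=r.grab_frame("wrist"); pickle.dump(f,open("w13.pkl","wb")); cv2.imwrite("pics/w13.png",f["image"])
g=cv2.cvtColor(f["image"],cv2.COLOR_BGR2GRAY); m=(g<45).astype(np.uint8); m[200:]=0
n,l,st,c=cv2.connectedComponentsWithStats(m)
for k in range(1,n):
    if st[k,4]>60: print(st[k].tolist(),np.round(c[k],1),np.round(back(f,(c[k][0],st[k][1]+1.5),.075),4))
a=pickle.load(open("w12.pkl","rb")); print("before plate top far edge",back(a,(239.4,95.5),.075))
# spit blocks at raised height, brown
i=f["image"].astype(int); hsv=cv2.cvtColor(f["image"],cv2.COLOR_BGR2HSV)
m=((hsv[...,2]<130)&(i[...,2]-i[...,0]>18)&(hsv[...,0]<16)&(hsv[...,1]>90)).astype(np.uint8)
n,l,st,c=cv2.connectedComponentsWithStats(m)
for k in range(1,n):
    if st[k,4]>80: print("brown",st[k].tolist(),np.round(back(f,c[k],.118),4))
s=r.grab_frame("scene"); print([round(dark(s,y)[0],4) for y in (.266,.270,.274,.292,.296,.300)])
t=r.grab_frame("top")
for nme,X in (("mug",(.386,-.016,.035)),("crank_hub",(.366,.29,.05)),("bowl",(.742,-.127,.03)),("sauce",0)):
    print(nme,[(round(d["score"],2),np.round(d["at"]).tolist()) for d in r.outline_of(t,nme)][:2], X and np.round(proj(t,X)))
```

```text
shift before turn [  1.6  -0.6 145.1] dr [0.004 0.002 0.001] shift after turn [  1.4  -0.  145.1] | now [ 0.5471 -0.1914  0.2001] 92.8 F [ 0.2 -0.5  0.2] op 0.005 t 44.3
[225, 24, 60, 22, 1088] [254.8  35. ] [ 0.5406 -0.0336  0.075 ]
before plate top far edge [ 0.54648471 -0.16426101  0.075     ]
brown [438, 235, 23, 24, 181] [ 0.7377 -0.2234  0.118 ]
[np.float64(0.1002), np.float64(0.0998), np.float64(0.0991), np.float64(0.0984), np.float64(0.1012), np.float64(0.1028)]
mug [] [214. 245.]
crank_hub [(0.78, [103.0, 249.0])] [105. 249.]
bowl [(0.52, [158.0, 191.0])] [257. 128.]
sauce [(0.68, [179.0, 116.0]), (0.25, [160.0, 190.0])] 0
```

Run:
```python
from bench import r
print(r.close_job())
```

```text
the job is handed in; nothing more can be done
None
```

The roaster is ready and I've handed the job in at about 45 s of the 210 s. No verdict was reported. All 16 picture views were used before the tray push, so the end state rests on measured numbers, not a final look.

- **Spits:** I found two real ones, steel rods with brown blocks, and ignored the orange and yellow look-alikes. Both were pressed into stations 3 and 1. Each time the force showed the jaws giving way and the rod then bottoming at about 35 N. A later picture showed both seated.
- **Carrier:** I wound it up about 3.4 turns (roughly 40 mm) with the crank. In the last scene frame the pointer reads about 0.100 m. The marker reads 0.098 to 0.103 m depending on where along it I measured, so they are level within the 4 mm tolerance.
- **Crank:** It came off the screw cleanly and is back on its mat. Its last detected position in the top view is about 2 px from where I set it down.
- **Tray:** It was pushed to a hard stop at 33 to 43 N with the fingers. The handle moved about 131 mm from its partly-in start and ended within about 2 mm of my estimate of the home position. I did not see the detent peak in the force readings. A dip to about 1 N just before the stop suggests it clicked in.
- **Bowl, jar and cup:** The arm passed clear and I saw no contact forces. In the final top frame the jar was found where it had been. The network missed the cup and matched the bowl to something else, so those two are not confirmed from that last image.

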